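# Tighten the sheet press with an adjustable wrench

### The arm

A 6-joint arm with a two-finger parallel gripper is mounted at the origin on the work surface. World frame = base frame: x ahead of the robot, y to its left, z up, the work surface at z = 0. Lengths are in mm, angles in rad, forces in N, time in s.
With the tool pointing down it reaches from about 275 to 1000 mm from the base axis. Payload 8.4 kg.
Tool frame: the origin (TCP) lies between the finger pads; the fingertips stand 8 mm ahead of it and the grasp point (between the pads) lies 11 mm behind it (tcp_to_tips is the distance from the TCP to the fingertips, in mm); z points along the fingers, y is the line along which they close (so a half turn about z gives the same grasp; the last joint's range is limited). The gripper opens to 85 mm and grips with 20 to 120 N. Pads are 22 mm wide; open, the fingers measure 114 mm over their backs; the gripper's body (76 mm by 85 mm) begins 54 mm behind the grasp point. The pads swing forward as they close: fully open they stand 13 mm farther back than shut.
Start: joints at [1.221, 0.353, 1.633, -0, 1.155, -0.002], TCP at [213.018, 587.581, 210.281] pointing down, gripper open.
Joint ranges: [-2.63, 2.63], [-0.92, 2.1], [0.06, 2.66], [-1.3, 4.44], [0, 2.69], [-3.02, 3.02]. Speed limits (rad/s): [2.22, 2.22, 2.79, 3.14, 3.14, 3.14].

### API

Orientations are given as [roll, pitch, yaw] about the fixed x, y, z axes, in that order (R = Rz(yaw) Ry(pitch) Rx(roll)).
In Python, from rig import * gives the robot as it stands.
- The arm moves only by the tool step_arm, never from a script. Its argument "motion" is a list of rows, each an object with "claw": the finger opening in mm, from 0 to 85.4; "delta_pos": the shift along the tool's x, y, z in mm, a list of three; "turn": the turn about the tool's z in rad. In form: [{"claw": claw, "delta_pos": [dx, dy, dz], "turn": turn}, ...]. A call has 1 to 8 rows; each row shifts and turns the commanded pose from where the row before left it, along the tool's axes as they then stand; what a row does not reach is not made up. A row lasts 1/12 s, in which the tool goes at most 41.7 mm and 7.16 degrees, less where a joint would pass 70% of its speed; a pose out of reach is approached as far as the arm can. A call is refused whole if a number of a shift passes 41.7 or a number of a turn 0.125, either way. A call with a gripper value outside its range is refused whole. The fingers move at their own pace and stop on an object; "force" is the grip in N (left out, the last holds). Time passes only in rows, so rows that do not move let the fingers close. It gives the time, the measured TCP pose, the force, the opening and the grip force at its end, in the units of the state.
- sense(): the state, without advancing time (a new reading comes with each control period).
- grab_frame(name): name is "side" or "top"; returns a dict with "img" (480x640x3 uint8, red, green, blue), "vertical_fov" (degrees; the focal length in pixels is half the picture's height over the tangent of half this angle, whatever the lens; pixels are square), "cx", "cy" (the principal point, pixels), "D" ([k1, k2, p1, p2, k3] as OpenCV has them; the pictures are not rectified), "R" (3x3) and "t" (3): a world point X has camera coordinates R X + t. Camera axes: x right, y down, z forward; pixel columns grow to the right and rows downward; lengths in mm; the calibration is good to about 2 mm. A picture is of the moment at which its call begins. There is no depth.
- sign_off(): hands the job in; it is judged then, once.
The state is a dict: "clock": time; "qpos": joint angles; "qvel": joint speeds; "joint_efforts": joint torques, N m; "eef_pos": TCP position; "tcp_rot": TCP orientation; "contact_force": force on the tool from outside, world axes, zero at the start; "wrist_torque": the same for the moment, N m; "opening": opening from 0.0 (shut) to 1.0 (fully open); "grasp_force": force on a finger pad.
Only numpy, scipy, OpenCV 4.12 (cv2) and the standard library are available. Lean on these libraries where they do the work, as an engineer would, in place of code of your own. Each camera call takes 0.05 s, during which the arm holds its last target. There are 200 camera calls.

### The job

Tighten the big hex nut on the little sheet press with the adjustable wrench: lay the wrench flat on the platen with its open jaws round the nut, roll its worm until the jaws just fit the nut, then swing the handle clockwise (seen from above) until the nut is fully tight. Turn the nut with the wrench, not with the fingers, leave the wrench sitting on the nut, let go of it, and do not knock over or shove the can, the jar, the ink roller or the wood block.

Things in the scene. Friction and masses are not known exactly. Their poses are not given: they have to be found in the camera images.
- wrench: loose adjustable wrench, bare grey metal, 198 mm long, 0.4 kg, flat on the table. Origin: underside, mid length; x along it to the open jaws, z up. Handle x -101 to 14 mm, 22 wide, 14 thick; head x 12 to 57, up to 72 wide, 15 thick; jaws x 57 (throat bottom) to 98, 15 thick. Fixed jaw on -y, inner face y = -18; movable jaw on +y, inner face y = -18 + gap, 14 mm wide. Mass centre x about 25
- jaw_centre (a point): point on the wrench's underside at its x = 80 mm, y = 0, with the wrench's axes: the nut's axis lies here when the nut touches the fixed jaw, its corner 2 mm short of the throat bottom
- worm_top (a point): top of the worm, a knurled roller 20 mm across and 24 mm long in the wrench's head at x = 34.5 mm, y = 0, axis along the wrench's y. Its top is 20 mm above the underside, 5 mm proud of the head. A fingertip pressed on it with 7 to 12 N and dragged rolls it: towards the jaws closes them, towards the handle end opens them, 1.9 mm of gap per 10 mm. Needs about 3 N of drag; stays as left
- handle_grip (a point): point in the middle of the handle at the wrench's x = -35 mm, 7 mm above the underside, 115 mm from jaw_centre: a good place to grip across the handle and to swing it
- jaw (a joint): opening of the jaws in m: value v means they are 30 mm + v apart; range 0 to 0.025. Starts at 0.013 to 0.023 (43 to 53 mm: too wide; above 41.6 mm the nut slips round in them). The nut is 36 mm across flats, so they fit it at v of about 0.006 to 0.008
- press: fixed sheet press; origin under its centre on the table, z up. Wood base 190 x 190 mm, dark iron platen 180 x 180 mm on top, its flat upper face at 50 mm. In the middle a stud 23 mm in diameter, up to 85 mm, with the nut on it. Two guide posts 16 mm in diameter at y = +78 and y = -78 mm (x = 0) rise from the platen to 100 mm above the table: the handle cannot pass them
- nut: steel hex nut on the press's vertical axis, 36 mm across flats, 41.6 mm across corners, 22 mm high; origin at the centre of its underside, on the platen, 50 mm above the table. Axes turn with it: x points to a corner, y is square to a flat, so the wrench fits with its x along the nut's x or any multiple of 60 degrees from it
- ink_can: bystander: upright grey tin, 68 mm in diameter, 100 mm high; origin under its centre
- varnish_jar: bystander: upright amber jar, 60 mm in diameter, 120 mm high; origin under its centre
- brayer: bystander: ink roller lying down, rubber roll 80 mm wide and 40 mm in diameter, handle to its -x, 155 mm long in all; origin under the middle of the roll
- wood_block: bystander: wood block 90 x 60 x 40 mm; origin under its centre
- nut_turn (a joint): angle of the nut in rad; grows clockwise seen from above; 0 when its axes match the press's. Starts at 0 to 0.35, fully tight against a stop at 1.0. Takes about 0.25 N m; stays as left

How it is judged (in metres and radians):
On the way, in this order (a step that is already met when the one before it is completed fails the run):
1. the wrench lies flat on the platen with its jaws round the nut and closed to fit it: 35 to 39 mm apart (horizontal distance between jaw_centre and nut below 0.012 m and height (world z) of jaw_centre between 0.046 and 0.056 m and value of joint jaw between 0.005 and 0.009 m), for 0.2 s.
2. the nut is turned tight with the wrench round it (value of joint nut_turn above 0.93 rad and horizontal distance between jaw_centre and nut below 0.015 m), for 0.2 s.
At the end, for the whole second after the job is handed in: the nut is within 0.07 rad of its stop, and the wrench lies flat and at rest on the platen with its jaws still round the nut (jaw_centre within 15 mm of the nut's axis, jaws less than 40.5 mm apart) (all of step 2 and height (world z) of jaw_centre below 0.056 m and angle between wrench's own z axis and vertical below 0.1 rad and value of joint jaw below 0.0105 m and linear speed of wrench below 0.02 m/s); the robot touches nothing.
It fails at once if the fingers push the nut itself with more than 3 N (contact force between the fingers and nut above 3 N).
It fails at once if a bystander is shoved more than 25 mm or knocked over (distance of any of ink_can, varnish_jar, brayer, wood_block from where it was at the start of the episode above 0.025 m or angle between any of ink_can, varnish_jar's own z axis and vertical above 0.35 rad).
It also fails if it takes over 72 s, if anything falls off the work surface, if the arm or the gripper's body presses on something with over 40 N, if the wrist force passes 120 N, or if a joint passes its speed limit or range.

## Working session

There is one attempt and no reset: what is moved stays moved. The work goes in short steps, Python scripts to look and compute and a tool call to move; the robot and the scene stay as the last step left them, time stands still between calls to the robot, and variables do not carry over. Pictures are saved under pics/ and viewed, at most 10 in all, crops included, and the job is handed in when it is done.

Besides the shell and the picture viewer there is one more tool, called as name(argument=value, ...) on one line, values as JSON. step_arm: Moves the arm, as the interface text tells. Its arguments: {"type":"object","properties":{"motion":{"type":"array","items":{"type":"object","properties":{"claw":{"type":"number"},"delta_pos":{"type":"array","items":{"type":"number"}},"turn":{"type":"number"}}}},"force":{"type":"number"}},"required":["motion"]}

```bash
mkdir -p pics; cat > h.py <<'E'
from rig import *
import numpy as np, cv2
def K(f):
    h=f["img"].shape[0]; fl=h/2/np.tan(np.radians(f["vertical_fov"])/2)
    return np.array([[fl,0,f["cx"]],[0,fl,f["cy"]],[0,0,1.]])
def ray(f,px,z):
    p=cv2.undistortPoints(np.array(px,float).reshape(-1,1,2),K(f),np.array(f["D"],float)).reshape(-1,2)
    R=np.array(f["R"]);t=np.array(f["t"]).ravel()
    c=-R.T@t; d=np.c_[p,np.ones(len(p))]@R
    return c+d*((z-c[2])/d[:,2])[:,None]
def proj(f,X):
    R=np.array(f["R"],float);t=np.array(f["t"],float).ravel()
    return cv2.projectPoints(np.array(X,float).reshape(-1,1,3),cv2.Rodrigues(R)[0],t,K(f),np.array(f["D"],float))[0].reshape(-1,2)
def save(f,n): cv2.imwrite("pics/"+n,f["img"][:,:,::-1])
E
python3 - <<'E'
from h import *
for n in("top","side"):
    f=grab_frame(n); save(f,n+"0.png"); R=np.array(f["R"]);print(n,-R.T@np.array(f["t"]).ravel(),R[2],f["vertical_fov"])
s=sense();print(s)
E
```

```text
top [452.26160533 -12.55217582 961.5372328 ] [ 0.12930292  0.01107846 -0.99154325] 53.236742156703194
side [292.63414204 504.96947185 463.83055542] [ 0.41554972 -0.72470848 -0.54965084] 57.34214343732381
{'clock': 0.1, 'qpos': array([ 1.22060905e+00,  3.53570685e-01,  1.63406910e+00,  2.73868747e-05,
        1.15522604e+00, -2.40858766e-03]), 'qvel': array([ 0.00065722, -0.00140574, -0.00210397, -0.00126591,  0.00108172,
       -0.00056538]), 'joint_efforts': array([ 6.17277728e-04, -6.06353760e+01, -3.42823648e+01, -1.04993419e-04,
        3.95580166e-03, -4.08405214e-06]), 'eef_pos': array([212.84232907, 587.14410379, 209.63791276]), 'tcp_rot': array([-3.14031955e+00, -2.81082372e-05,  2.79380287e+00]), 'contact_force': array([-0.23263565,  0.63527879, -0.59687932]), 'wrist_torque': array([-0.08172636, -0.02213679,  0.03117203]), 'grasp_force': 0.0, 'opening': 0.9982895405110827}
```

View pics/top0.png

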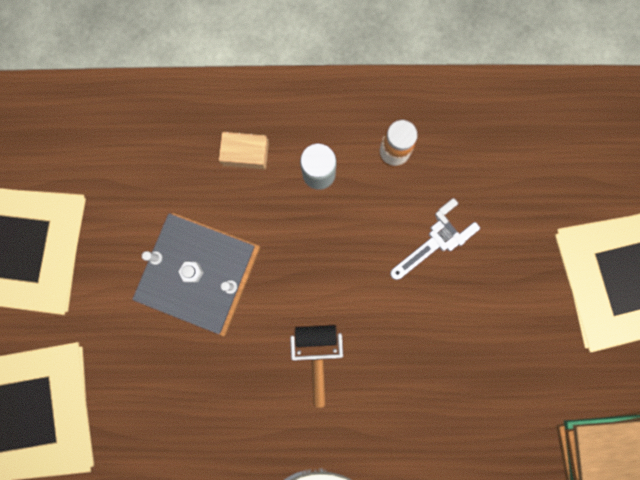

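View pics/side0.png

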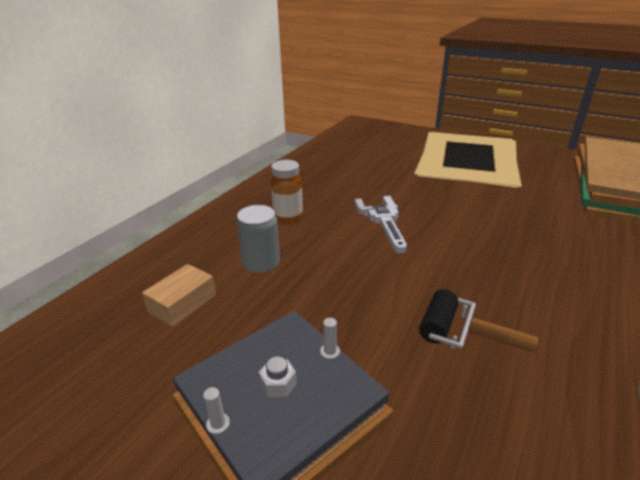

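The top view shows the wrench with its handle end at (397,273) and jaw tips at (452,205) and (475,230). The nut is at (190,272) and the post tops at (148,256) and (228,287), and the bystanders are clear of both. Next I'll measure them.

```bash
python3 - <<'E'
from h import *
f=grab_frame("top"); im=f["img"]
# posts + nut
hsv=cv2.cvtColor(im,cv2.COLOR_RGB2HSV)
# platen corners from dark mask
pm=((hsv[...,1]<90)&(im.max(2)<125)).astype(np.uint8); pm[:, :100]=0; pm[:,290:]=0; pm[:190]=0; pm[350:]=0
pm=cv2.morphologyEx(pm,cv2.MORPH_CLOSE,np.ones((25,25)))
c=max(cv2.findContours(pm,0,1)[0],key=cv2.contourArea)
q=ray(f,c.reshape(-1,2),50)[:,:2].astype(np.float32)
r=cv2.minAreaRect(q);print("platen",r)
print("posts tops",ray(f,[(147,256),(228,287)],100))
m=((im.min(2)>110)&(hsv[...,1]<60)).astype(np.uint8)
n,l,st,ce=cv2.connectedComponentsWithStats(m)
for i in range(1,n):
    if st[i,4]>15 and 100<ce[i][0]<500 and ce[i][1]>180: print(st[i],ce[i],ray(f,[ce[i]],72)[0],ray(f,[ce[i]],14)[0])
wm=((hsv[...,1]<90)).astype(np.uint8); wm[:, :385]=0; wm[:,490:]=0; wm[:195]=0; wm[285:]=0
wm=cv2.morphologyEx(wm,cv2.MORPH_OPEN,np.ones((2,2)))
n,l,st,ce=cv2.connectedComponentsWithStats(wm); i=1+np.argmax(st[1:,4]); print(st[i])
c=max(cv2.findContours((l==i).astype(np.uint8),0,1)[0],key=cv2.contourArea)
q=ray(f,c.reshape(-1,2),14)[:,:2].astype(np.float32);print("wr",cv2.minAreaRect(q),cv2.boxPoints(cv2.minAreaRect(q)))
a=cv2.resize(im[225:310,130:250],None,fx=6,fy=6,interpolation=cv2.INTER_CUBIC)[:400]
b=cv2.resize(im[190:285,385:490],None,fx=6,fy=6,interpolation=cv2.INTER_CUBIC)
cv2.imwrite("pics/c1.png",cv2.resize(np.hstack([im[195:290,130:250],im[190:285,385:490]]),None,fx=3.5,fy=3.5,interpolation=cv2.INTER_CUBIC)[:,:,::-1])
s=grab_frame("side");cv2.imwrite("pics/c2.png",cv2.resize(s["img"][340:410,240:315],None,fx=8,fy=8,interpolation=cv2.INTER_CUBIC)[:,:,::-1])
E
```

```text
platen ((503.43255615234375, 241.78271484375), (183.34060668945312, 180.4283447265625), 68.73763275146484)
posts tops [[530.58184105 312.58502431 100.        ]
 [474.2117697  163.06799333 100.        ]]
[ 390  198   90   82 1850] [435.95621622 240.67351351] [ 559.80962607 -218.97380128   72.        ] [ 566.82201967 -232.43299538   14.        ]
[ 136  215  118  119 7209] [195.11541129 273.56276876] [499.97425465 230.94284787  72.        ] [503.08523591 246.81931807  14.        ]
[290 333  53  28 403] [316.68486352 351.29280397] [357.94510768   4.46491691  72.        ] [351.7954417    5.57447291  14.        ]
[285 471  65   9 357] [315.57142857 476.31372549] [139.88625049   6.91310635  72.        ] [119.51861448   8.18229028  14.        ]
[ 391  199   91   82 1990]
wr ((557.2293090820312, -221.62489318847656), (85.30171966552734, 202.5447998046875), 40.33429718017578) [[ 459.16922 -172.03247]
 [ 590.2655  -326.42853]
 [ 655.2894  -271.21732]
 [ 524.1931  -116.82126]]
```

View pics/c1.png

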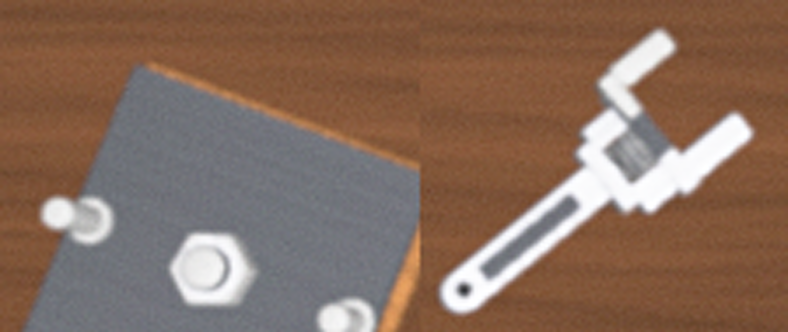

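View pics/c2.png

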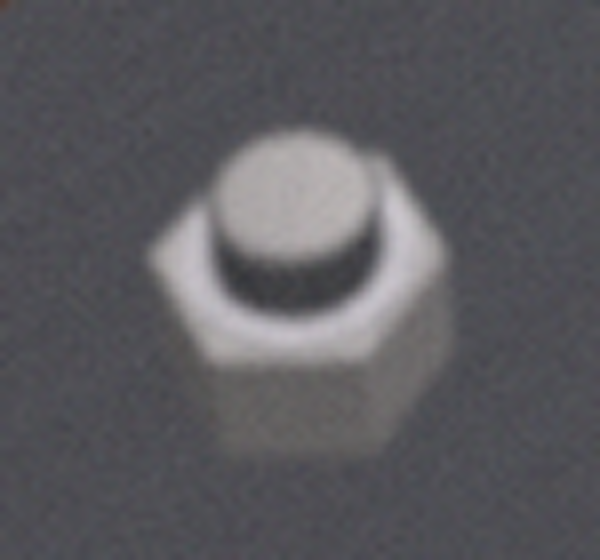

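The left crop of c1 has the nut centred at about (191,272) px. The right crop shows the wrench axis pointing down-right in the world, with the movable jaw at upper left. In c2 the nut's top-face corners are clear, at (150,255), (212,360), (365,358), (448,255) and (380,155) in crop pixels. I'll compute the nut angle, wrench pose and gap.

```bash
python3 - <<'E'
from h import *
f=grab_frame("top"); s=grab_frame("side"); im=f["img"]
v=np.array([(150,255),(212,360),(365,358),(448,255),(380,155)])/8+[240,340]
P=ray(s,v,72)[:,:2]; print(P)
A=np.c_[2*P,np.ones(5)]; c=np.linalg.lstsq(A,(P**2).sum(1),rcond=None)[0]; C=c[:2]; print("nut side",C)
a=np.arctan2(*(P-C).T[::-1]); print(np.degrees(a)%60)
print("nut top",ray(f,[(190.9,271.6)],72), "side posts", ray(s,[(330,322),(212,392)],100))
hsv=cv2.cvtColor(im,cv2.COLOR_RGB2HSV)
wm=((hsv[...,1]<90)).astype(np.uint8)*255
th=np.radians(-49.7); ux=np.array([np.cos(th),np.sin(th)]); uy=np.array([-ux[1],ux[0]])
o=ray(f,[(397.6,272.6)],14)[0,:2]; print("hole",o)
# rectified picture: 0.5mm/px, x from -20..210, y -60..60
X,Y=np.meshgrid(np.arange(-20,220,.5),np.arange(60,-60,-.5))
W=o+X[...,None]*ux+Y[...,None]*uy
p=proj(f,np.c_[W.reshape(-1,2),np.full(X.size,15)]).astype(np.float32).reshape(*X.shape,2)
g=cv2.remap(wm,p[...,0],p[...,1],1)>127
def runs(xx):
    col=g[:,int((xx+20)*2)]; d=np.diff(np.r_[0,col.astype(int),0]); st=np.where(d==1)[0];en=np.where(d==-1)[0]
    return [(60-a/2,60-b/2) for a,b in zip(st,en) if b-a>6]
for xx in [0,10,20,40,60,80,90,100,150,160,165,170,175,180,185]: print(xx,runs(xx))
row=np.where(g.any(0))[0]; print("x ext",row.min()/2-20,row.max()/2-20)
E
```

```text
[[520.84750821 254.41528434]
 [502.77023138 264.91191637]
 [484.70832307 254.58043401]
 [484.19172534 234.24574915]
 [502.47526767 223.62783147]]
nut side [502.6166308  244.23206197]
[29.18641828 29.57444076 29.97839499 28.45772652 29.60690676]
nut top [[503.65090768 238.98001284  72.        ]] side posts [[474.71380738 171.77879171 100.        ]
 [530.44145442 315.32803874 100.        ]]
hole [ 503.6615498  -154.53069671]
0 [(np.float64(15.0), np.float64(-13.0))]
10 [(np.float64(14.0), np.float64(-14.0))]
20 [(np.float64(13.5), np.float64(-13.0))]
40 [(np.float64(12.5), np.float64(-14.5))]
60 [(np.float64(11.5), np.float64(-15.0))]
80 [(np.float64(12.0), np.float64(-16.0))]
90 [(np.float64(11.0), np.float64(-17.0))]
100 [(np.float64(19.5), np.float64(-28.5))]
150 [(np.float64(43.5), np.float64(24.0)), (np.float64(-20.0), np.float64(-42.0))]
160 [(np.float64(42.5), np.float64(24.0)), (np.float64(-21.0), np.float64(-41.5))]
165 [(np.float64(43.0), np.float64(23.0)), (np.float64(-20.5), np.float64(-42.5))]
170 [(np.float64(42.0), np.float64(23.5)), (np.float64(-21.5), np.float64(-42.5))]
175 [(np.float64(42.5), np.float64(24.0)), (np.float64(-21.0), np.float64(-42.0))]
180 [(np.float64(42.5), np.float64(23.0)), (np.float64(-22.5), np.float64(-43.5))]
185 [(np.float64(40.0), np.float64(24.5)), (np.float64(-24.0), np.float64(-41.5))]
x ext -16.5 187.0
```

```bash
cat >> h.py <<'E'
def plan(x,y,z,yawdeg,n,claw,start=None):
    """rows of tool-frame shifts in a straight line to a pose pointing down"""
    s=sense(); p=np.array(s["eef_pos"]) if start is None else np.array(start[:3],float)
    yw=s["tcp_rot"][2] if start is None else np.radians(start[3])
    d=(np.array([x,y,z])-p)/n; t=-((np.radians(yawdeg)-yw+np.pi)%(2*np.pi)-np.pi)/n
    print("from",p.round(1),round(np.degrees(yw),1),"step",np.linalg.norm(d).round(1))
    for i in range(n):
        c,k=np.cos(yw),np.sin(yw)
        print('{"claw":%g,"delta_pos":[%.1f,%.1f,%.1f],"turn":%.3f},'%(claw,c*d[0]+k*d[1],k*d[0]-c*d[1],-d[2],t)); yw-=t
E
python3 -c "
from h import *
plan(552,-214,120,128.1,24,85)"
```

```text
from [212.9 587.4 210. ] 160.1 step 36.5
{"claw":85,"delta_pos":[-24.7,-26.6,3.8],"turn":0.023},
{"claw":85,"delta_pos":[-25.3,-26.0,3.8],"turn":0.023},
{"claw":85,"delta_pos":[-25.9,-25.4,3.8],"turn":0.023},
{"claw":85,"delta_pos":[-26.5,-24.8,3.8],"turn":0.023},
{"claw":85,"delta_pos":[-27.0,-24.2,3.8],"turn":0.023},
{"claw":85,"delta_pos":[-27.6,-23.5,3.8],"turn":0.023},
{"claw":85,"delta_pos":[-28.1,-22.9,3.8],"turn":0.023},
{"claw":85,"delta_pos":[-28.6,-22.2,3.8],"turn":0.023},
{"claw":85,"delta_pos":[-29.2,-21.6,3.8],"turn":0.023},
{"claw":85,"delta_pos":[-29.6,-20.9,3.8],"turn":0.023},
{"claw":85,"delta_pos":[-30.1,-20.2,3.8],"turn":0.023},
{"claw":85,"delta_pos":[-30.6,-19.5,3.8],"turn":0.023},
{"claw":85,"delta_pos":[-31.0,-18.8,3.8],"turn":0.023},
{"claw":85,"delta_pos":[-31.5,-18.0,3.8],"turn":0.023},
{"claw":85,"delta_pos":[-31.9,-17.3,3.8],"turn":0.023},
{"claw":85,"delta_pos":[-32.3,-16.6,3.8],"turn":0.023},
{"claw":85,"delta_pos":[-32.6,-15.8,3.8],"turn":0.023},
{"claw":85,"delta_pos":[-33.0,-15.0,3.8],"turn":0.023},
{"claw":85,"delta_pos":[-33.3,-14.3,3.8],"turn":0.023},
{"claw":85,"delta_pos":[-33.7,-13.5,3.8],"turn":0.023},
{"claw":85,"delta_pos":[-34.0,-12.7,3.8],"turn":0.023},
{"claw":85,"delta_pos":[-34.2,-11.9,3.8],"turn":0.023},
{"claw":85,"delta_pos":[-34.5,-11.1,3.8],"turn":0.023},
{"claw":85,"delta_pos":[-34.8,-10.3,3.8],"turn":0.023},
```

step_arm(motion=[{"claw": 85, "delta_pos": [-24.7, -26.6, 3.8], "turn": 0.023}, {"claw": 85, "delta_pos": [-25.3, -26.0, 3.8], "turn": 0.023}, {"claw": 85, "delta_pos": [-25.9, -25.4, 3.8], "turn": 0.023}, {"claw": 85, "delta_pos": [-26.5, -24.8, 3.8], "turn": 0.023}, {"claw": 85, "delta_pos": [-27.0, -24.2, 3.8], "turn": 0.023}, {"claw": 85, "delta_pos": [-27.6, -23.5, 3.8], "turn": 0.023}, {"claw": 85, "delta_pos": [-28.1, -22.9, 3.8], "turn": 0.023}, {"claw": 85, "delta_pos": [-28.6, -22.2, 3.8], "turn": 0.023}])

```text
clock: 0.97
eef_pos: [326.7, 319.0, 179.9]
tcp_rot: [3.141, 0.0, 2.609]
contact_force: [1.2, 0.0, -0.1]
opening: 0.997
grasp_force: 0.0
```

step_arm(motion=[{"claw": 85, "delta_pos": [-29.2, -21.6, 3.8], "turn": 0.023}, {"claw": 85, "delta_pos": [-29.6, -20.9, 3.8], "turn": 0.023}, {"claw": 85, "delta_pos": [-30.1, -20.2, 3.8], "turn": 0.023}, {"claw": 85, "delta_pos": [-30.6, -19.5, 3.8], "turn": 0.023}, {"claw": 85, "delta_pos": [-31.0, -18.8, 3.8], "turn": 0.023}, {"claw": 85, "delta_pos": [-31.5, -18.0, 3.8], "turn": 0.023}, {"claw": 85, "delta_pos": [-31.9, -17.3, 3.8], "turn": 0.023}, {"claw": 85, "delta_pos": [-32.3, -16.6, 3.8], "turn": 0.023}])

```text
clock: 1.63
eef_pos: [440.6, 51.7, 149.6]
tcp_rot: [3.141, 0.0, 2.425]
contact_force: [0.6, 0.1, 0.3]
opening: 0.989
grasp_force: 0.0
```

step_arm(motion=[{"claw": 85, "delta_pos": [-32.6, -15.8, 3.8], "turn": 0.023}, {"claw": 85, "delta_pos": [-33.0, -15.0, 3.8], "turn": 0.023}, {"claw": 85, "delta_pos": [-33.3, -14.3, 3.8], "turn": 0.023}, {"claw": 85, "delta_pos": [-33.7, -13.5, 3.8], "turn": 0.023}, {"claw": 85, "delta_pos": [-34.0, -12.7, 3.8], "turn": 0.023}, {"claw": 85, "delta_pos": [-34.2, -11.9, 3.8], "turn": 0.023}, {"claw": 85, "delta_pos": [-34.5, -11.1, 3.8], "turn": 0.023}, {"claw": 85, "delta_pos": [-34.8, -10.3, 3.8], "turn": 0.023}])

```text
clock: 2.3
eef_pos: [554.8, -215.0, 118.9]
tcp_rot: [3.141, 0.0, 2.24]
contact_force: [0.1, 0.2, 0.3]
opening: 0.995
grasp_force: 0.0
```

```bash
python3 - <<'E'
from h import *
s=sense(); print(s["clock"],s["eef_pos"],np.degrees(s["tcp_rot"]),s["qpos"],s["contact_force"])
f=grab_frame("side"); im=f["img"]
cv2.imwrite("pics/s1.png",cv2.resize(im[100:300,280:480],None,fx=3,fy=3,interpolation=cv2.INTER_CUBIC)[:,:,::-1])
p=s["eef_pos"]
print(proj(f,[[p[0],p[1],p[2]-8],[p[0],p[1],14]]))
th=np.radians(-51.9);ux=np.array([np.cos(th),np.sin(th)]); uy=np.array([-ux[1],ux[0]])
O=np.array([552,-214])+10*ux
print(proj(f,[np.r_[O+a*ux+b*uy,15] for a,b in [(-101,0),(34.5,0),(98,-18)]]))
E
```

```text
2.3 [ 554.81101048 -215.0040879   118.88112521] [1.79993219e+02 4.36707239e-03 1.28361766e+02] [-3.72267407e-01  4.07315012e-01  1.77866921e+00  7.80171364e-05
  9.55482908e-01 -1.04185157e+00] [0.11462163 0.19570092 0.26836907]
[[390.77091627 176.34815142]
 [387.22508287 220.7133408 ]]
[[402.16989253 245.95775313]
 [382.46321192 210.07648427]
 [382.75001785 195.46752797]]
```

View pics/s1.png

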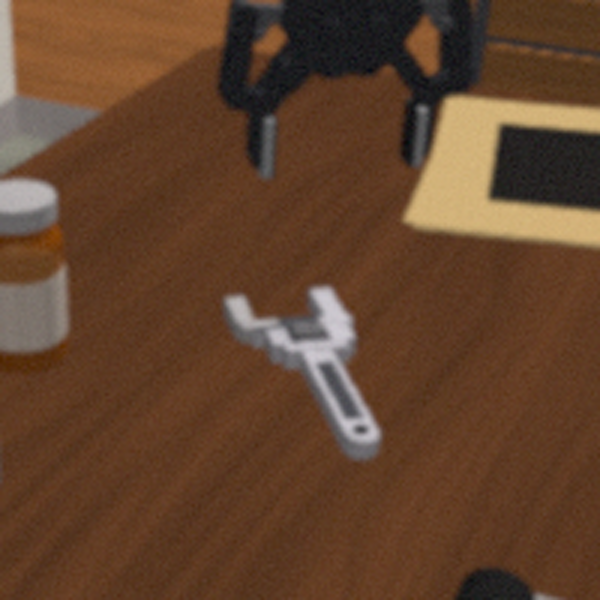

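The side view agrees with the estimate: handle hole at (400,243) and worm at (383,209), against (402,246) predicted for the handle end and (382,210) for the worm. I'll descend and grip.

step_arm(motion=[{"claw": 85, "delta_pos": [1.2, -0.8, 30], "turn": 0}, {"claw": 85, "delta_pos": [1.2, -0.8, 30], "turn": 0}, {"claw": 85, "delta_pos": [0, 0, 30], "turn": 0}, {"claw": 85, "delta_pos": [0, 0, 18], "turn": 0}, {"claw": 85, "delta_pos": [0, 0, 0], "turn": 0}, {"claw": 85, "delta_pos": [0, 0, 0], "turn": 0}])

```text
clock: 2.85
eef_pos: [551.0, -211.9, 10.5]
tcp_rot: [-3.141, -0.002, 2.242]
contact_force: [0.0, 0.1, 0.4]
opening: 0.995
grasp_force: 0.0
```

step_arm(motion=[{"claw": 15, "delta_pos": [0, 0, 0]}, {"claw": 15, "delta_pos": [0, 0, 0]}, {"claw": 15, "delta_pos": [0, 0, 0]}, {"claw": 15, "delta_pos": [0, 0, 0]}, {"claw": 15, "delta_pos": [0, 0, 0]}, {"claw": 15, "delta_pos": [0, 0, 0]}, {"claw": 15, "delta_pos": [0, 0, 0]}, {"claw": 15, "delta_pos": [0, 0, 0]}], force=90)

```text
schema error: expected keys claw, delta_pos, turn
```

step_arm(motion=[{"claw": 15, "delta_pos": [0, 0, 0], "turn": 0}, {"claw": 15, "delta_pos": [0, 0, 0], "turn": 0}, {"claw": 15, "delta_pos": [0, 0, 0], "turn": 0}, {"claw": 15, "delta_pos": [0, 0, 0], "turn": 0}, {"claw": 15, "delta_pos": [0, 0, 0], "turn": 0}, {"claw": 15, "delta_pos": [0, 0, 0], "turn": 0}, {"claw": 15, "delta_pos": [0, 0, 0], "turn": 0}, {"claw": 15, "delta_pos": [0, 0, 0], "turn": 0}], force=90)

```text
clock: 3.52
eef_pos: [551.7, -212.2, 11.2]
tcp_rot: [3.142, 0.0, 2.242]
contact_force: [0.0, 0.3, -0.9]
opening: 0.179
grasp_force: 0.0
```

step_arm(motion=[{"claw": 15, "delta_pos": [0, 0, 0], "turn": 0}, {"claw": 15, "delta_pos": [0, 0, 0], "turn": 0}, {"claw": 15, "delta_pos": [0, 0, -10], "turn": 0}, {"claw": 15, "delta_pos": [0, 0, -25], "turn": 0}, {"claw": 15, "delta_pos": [0, 0, -35], "turn": 0}, {"claw": 15, "delta_pos": [0, 0, -35], "turn": 0}, {"claw": 15, "delta_pos": [0, 0, -25], "turn": 0}, {"claw": 15, "delta_pos": [0, 0, 0], "turn": 0}])

```text
clock: 4.18
eef_pos: [554.9, -213.5, 147.6]
tcp_rot: [3.137, 0.008, 2.242]
contact_force: [1.0, -0.4, 0.6]
opening: 0.172
grasp_force: 0.0
```

```bash
python3 - <<'E'
from h import *
s=sense(); print(s["clock"],s["eef_pos"],np.degrees(s["tcp_rot"]),s["contact_force"],s["wrist_torque"],s["opening"])
th=np.radians(-30.6);ux=np.array([np.cos(th),np.sin(th)])
g=np.array([503,241.3])-90*ux; print(g)
plan(g[0],g[1],145,149.4,16,15)
E
```

```text
4.1833 [ 554.92674039 -213.47232377  147.56085903] [179.73631771   0.45117468 128.44456085] [ 0.95671043 -0.42683919  0.60556473] [-0.00219768 -0.07013765 -0.01987209] 0.17248938873854688
[425.53321757 287.11372742]
from [ 554.9 -213.5  147.6] 128.4 step 32.3
{"claw":15,"delta_pos":[29.5,13.1,0.2],"turn":-0.023},
{"claw":15,"delta_pos":[29.2,13.8,0.2],"turn":-0.023},
{"claw":15,"delta_pos":[28.9,14.5,0.2],"turn":-0.023},
{"claw":15,"delta_pos":[28.6,15.1,0.2],"turn":-0.023},
{"claw":15,"delta_pos":[28.2,15.8,0.2],"turn":-0.023},
{"claw":15,"delta_pos":[27.8,16.4,0.2],"turn":-0.023},
{"claw":15,"delta_pos":[27.5,17.0,0.2],"turn":-0.023},
{"claw":15,"delta_pos":[27.1,17.7,0.2],"turn":-0.023},
{"claw":15,"delta_pos":[26.7,18.3,0.2],"turn":-0.023},
{"claw":15,"delta_pos":[26.2,18.9,0.2],"turn":-0.023},
{"claw":15,"delta_pos":[25.8,19.5,0.2],"turn":-0.023},
{"claw":15,"delta_pos":[25.3,20.1,0.2],"turn":-0.023},
{"claw":15,"delta_pos":[24.9,20.6,0.2],"turn":-0.023},
{"claw":15,"delta_pos":[24.4,21.2,0.2],"turn":-0.023},
{"claw":15,"delta_pos":[23.9,21.7,0.2],"turn":-0.023},
{"claw":15,"delta_pos":[23.4,22.3,0.2],"turn":-0.023},
```

```bash
python3 - <<'E'
from h import *
f=grab_frame("side"); im=f["img"]
g=grab_frame("top")["img"]
cv2.imwrite("pics/s2.png",cv2.resize(np.hstack([im[100:300,280:480],g[130:330,340:540]]),None,fx=2,fy=2,interpolation=cv2.INTER_CUBIC)[:,:,::-1])
E
```

```text
(no output)
```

View pics/s2.png

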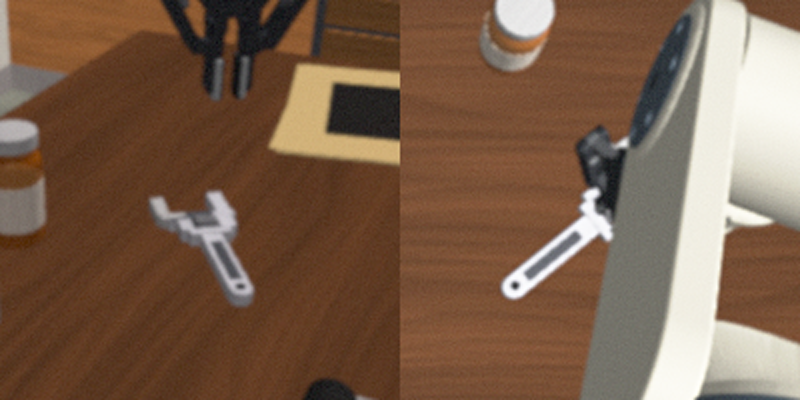

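```bash
python3 - <<'E'
from h import *
f=grab_frame("side"); t=grab_frame("top"); p=np.array(sense()["eef_pos"])
for dz in(-8,0,11,65): print(dz,proj(f,[p+[0,0,dz]])[0],proj(t,[p+[0,0,dz]])[0])
w=np.array([552,-214,14.]); print("grip",proj(f,[w])[0],proj(t,[w])[0])
# position of observed tip mid (side px 394,148) at a range of heights
for z in(100,120,140,147,160): print(z,ray(f,[(394,148)],z)[0])
for px in [(400,242.7),(382.7,209.3)]: print(ray(f,[px],15)[0])
print(ray(t,[(396.5,273)],15)[0])
cv2.imwrite("pics/s3.png",cv2.resize(t["img"][120:300,380:560],None,fx=3.3,fy=3.3,interpolation=cv2.INTER_CUBIC)[:,:,::-1])
E
```

```text
-8 [392.98973443 166.71167993] [439.9668528  241.58815652]
0 [393.32003859 162.66442974] [441.06034161 241.03579257]
11 [393.77986982 157.02748861] [442.59846307 240.25877815]
65 [396.13685059 128.08647723] [450.78461611 236.12240238]
grip [388.3455958  221.27934234] [426.94499803 248.11767108]
100 [ 611.9865042  -378.23075217  100.        ]
120 [ 594.43149913 -329.68066693  120.        ]
140 [ 576.87649407 -281.13058168  140.        ]
147 [ 570.73224229 -264.13805184  147.        ]
160 [ 559.321489   -232.58049644  160.        ]
[ 503.20190817 -150.64555115   15.        ]
[ 580.30998002 -252.30757762   15.        ]
[ 502.82868074 -152.19340151   15.        ]
```

View pics/s3.png

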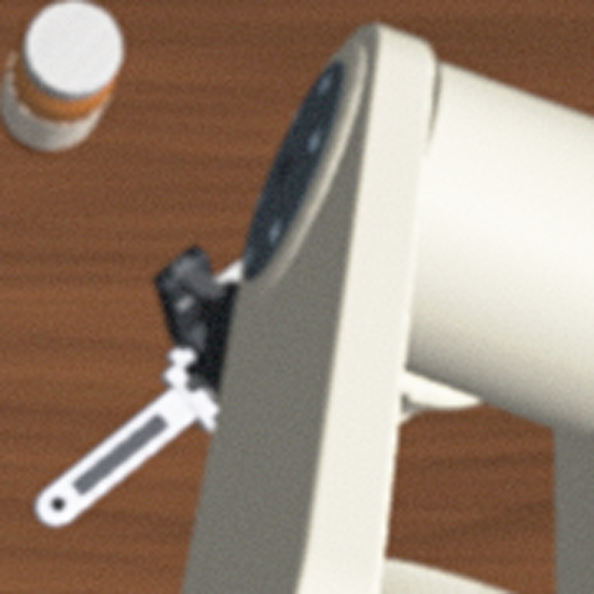

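The closed tips sit about 18 px above their predicted row in the side view, while their horizontal position agrees. So the tips were really about 25 mm higher than assumed and closed above the handle. I'll check the rig's values, then descend guided by force.

```bash
python3 - <<'E'
import rig
print([n for n in dir(rig) if not n.startswith('__')])
print(getattr(rig,'tcp_to_tips',None))
E
```

```text
['MotionError', 'grab_frame', 'sense', 'sign_off', 'tcp_to_tips']
8.0
```

step_arm(motion=[{"claw": 60, "delta_pos": [2.0, -1.5, 35], "turn": 0}, {"claw": 60, "delta_pos": [0, 0, 35], "turn": 0}, {"claw": 60, "delta_pos": [0, 0, 35], "turn": 0}, {"claw": 60, "delta_pos": [0, 0, 30], "turn": 0}, {"claw": 60, "delta_pos": [0, 0, 0], "turn": 0}, {"claw": 60, "delta_pos": [0, 0, 0], "turn": 0}])

```text
clock: 4.88
eef_pos: [547.0, -210.7, 3.9]
tcp_rot: [-3.139, -0.005, 2.242]
contact_force: [-0.3, 1.0, -0.5]
opening: 0.707
grasp_force: 0.0
```

```bash
python3 - <<'E'
from h import *
s=sense(); print(s["clock"],s["eef_pos"],s["contact_force"],s["opening"])
f=grab_frame("side"); im=f["img"]; p=np.array(s["eef_pos"])
print(proj(f,[p+[0,0,-8],p+[0,0,20]]))
cv2.imwrite("pics/s4.png",cv2.resize(im[120:270,310:460],None,fx=4,fy=4,interpolation=cv2.INTER_CUBIC)[:,:,::-1])
E
```

```text
4.8833 [ 547.02278664 -210.71099166    3.92275526] [-0.27814019  0.99100457 -0.46814755] 0.707273476728312
[[389.4016588  230.35723502]
 [390.41864683 218.31624042]]
```

View pics/s4.png

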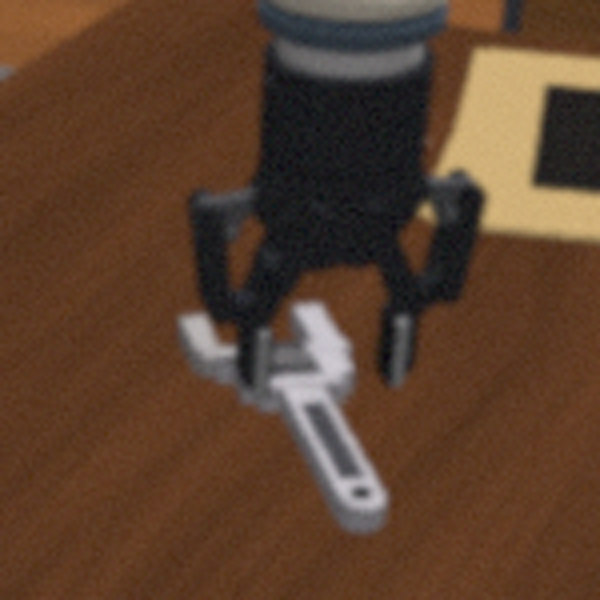

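The fingertips show at (375,219) and (409,216), straddling the handle near the head at z of about 25 mm, with no contact force. So the fingers are still above the handle, and I'll go down in small steps watching the force.

step_arm(motion=[{"claw": 60, "delta_pos": [3.0, 0, 0], "turn": 0}, {"claw": 60, "delta_pos": [0, 0, 4], "turn": 0}, {"claw": 60, "delta_pos": [0, 0, 4], "turn": 0}, {"claw": 60, "delta_pos": [0, 0, 3], "turn": 0}, {"claw": 60, "delta_pos": [0, 0, 0], "turn": 0}, {"claw": 60, "delta_pos": [0, 0, 0], "turn": 0}])

```text
clock: 5.43
eef_pos: [547.4, -209.2, -4.8]
tcp_rot: [3.142, 0.0, 2.242]
contact_force: [-0.2, 0.5, 0.5]
opening: 0.701
grasp_force: 0.0
```

step_arm(motion=[{"claw": 60, "delta_pos": [0, 0, 3], "turn": 0}, {"claw": 60, "delta_pos": [0, 0, 3], "turn": 0}, {"claw": 60, "delta_pos": [0, 0, 2], "turn": 0}, {"claw": 60, "delta_pos": [0, 0, 0], "turn": 0}, {"claw": 60, "delta_pos": [0, 0, 0], "turn": 0}])

```text
clock: 5.85
eef_pos: [547.2, -209.2, -13.2]
tcp_rot: [-3.141, -0.0, 2.242]
contact_force: [0.2, -0.1, 0.8]
opening: 0.706
grasp_force: 0.0
```

```bash
python3 - <<'E'
from h import *
s=sense(); print(s["clock"],s["eef_pos"],s["contact_force"],s["opening"])
f=grab_frame("side"); im=f["img"]; p=np.array(s["eef_pos"])
# lowest dark finger pixel per side
d=(im.max(2)<60)&(im.astype(int).ptp(2)<25) if hasattr(im,'ptp') else (im.max(2)<60)&(np.ptp(im.astype(int),axis=2)<25)
d[:150]=0;d[270:]=0
for a,b in((355,388),(395,430)):
    r=np.where(d[:,a:b].sum(1)>=3)[0]; print(a,r.max(), a+np.where(d[r.max(),a:b])[0].mean())
for z in(0,5,10,15,20,25): print(z,proj(f,[[p[0]+.78*s_*35,p[1]+.62*s_*35,z] for s_ in(1,-1)]).ravel())
E
```

```text
5.85 [ 547.19832948 -209.16321996  -13.18069523] [ 0.17994063 -0.12208056  0.78225625] 0.7060197855405421
355 223 371.0
395 221 405.0
0 [372.22682539 230.60617218 405.9434689  227.34374388]
5 [372.35341168 228.46871387 406.17378861 225.21799831]
10 [372.4807708  226.31775057 406.40550288 223.07896802]
15 [372.60890962 224.15315746 406.63862399 220.92653163]
20 [372.7378351  221.97480821 406.8731644  218.76056632]
25 [372.86755429 219.78257499 407.10913668 216.58094782]
```

step_arm(motion=[{"claw": 60, "delta_pos": [0, 0, 3], "turn": 0}, {"claw": 60, "delta_pos": [0, 0, 2], "turn": 0}, {"claw": 40, "delta_pos": [0, 0, 2], "turn": 0}, {"claw": 30, "delta_pos": [0, 0, 0], "turn": 0}, {"claw": 30, "delta_pos": [0, 0, 0], "turn": 0}, {"claw": 30, "delta_pos": [0, 0, 0], "turn": 0}, {"claw": 30, "delta_pos": [0, 0, 0], "turn": 0}])

```text
clock: 6.48
eef_pos: [547.4, -209.2, -19.9]
tcp_rot: [3.142, 0.0, 2.242]
contact_force: [0.7, -0.3, 1.1]
opening: 0.357
grasp_force: 0.0
```

step_arm(motion=[{"claw": 30, "delta_pos": [0, 0, 1.5], "turn": 0}, {"claw": 30, "delta_pos": [0, 0, 1.5], "turn": 0}, {"claw": 30, "delta_pos": [0, 0, 0], "turn": 0}, {"claw": 30, "delta_pos": [0, 0, 0], "turn": 0}])

```text
clock: 6.82
eef_pos: [547.7, -209.3, -21.4]
tcp_rot: [3.141, 0.001, 2.242]
contact_force: [-4.4, 2.0, 18.2]
opening: 0.347
grasp_force: 9.1
```

step_arm(motion=[{"claw": 30, "delta_pos": [0, 0, -3], "turn": 0}, {"claw": 15, "delta_pos": [0, 0, 0], "turn": 0}, {"claw": 15, "delta_pos": [0, 0, 0], "turn": 0}, {"claw": 15, "delta_pos": [0, 0, 0], "turn": 0}, {"claw": 15, "delta_pos": [0, 0, 0], "turn": 0}, {"claw": 15, "delta_pos": [0, 0, 0], "turn": 0}, {"claw": 15, "delta_pos": [0, 0, 0], "turn": 0}], force=90)

```text
clock: 7.4
eef_pos: [547.9, -209.3, -18.8]
tcp_rot: [3.141, 0.001, 2.242]
contact_force: [-4.1, 1.6, 15.4]
opening: 0.227
grasp_force: 88.6
```

Gripped: 89 N at about 20 mm opening. The tips touch the table at a reading of about -19, so the height reading is biased by roughly -27 mm. Lifting.

step_arm(motion=[{"claw": 12, "delta_pos": [0, 0, -5], "turn": 0}, {"claw": 12, "delta_pos": [0, 0, -15], "turn": 0}, {"claw": 12, "delta_pos": [0, 0, -30], "turn": 0}, {"claw": 12, "delta_pos": [0, 0, -35], "turn": 0}, {"claw": 12, "delta_pos": [0, 0, -30], "turn": 0}, {"claw": 12, "delta_pos": [0, 0, -15], "turn": 0}, {"claw": 12, "delta_pos": [0, 0, 0], "turn": 0}, {"claw": 12, "delta_pos": [0, 0, 0], "turn": 0}])

```text
clock: 8.07
eef_pos: [547.2, -209.1, 109.9]
tcp_rot: [3.141, 0.0, 2.242]
contact_force: [-0.8, -0.2, -4.7]
opening: 0.225
grasp_force: 88.8
```

```bash
python3 - <<'E'
from h import *
s=sense(); print(s["clock"],s["eef_pos"],np.degrees(s["tcp_rot"]),s["contact_force"],s["wrist_torque"],s["opening"],s["grasp_force"])
f=grab_frame("top"); save(f,"t5.png"); f2=grab_frame("side");im=f2["img"]
cv2.imwrite("pics/s5.png",cv2.resize(im[60:260,300:480],None,fx=3,fy=3,interpolation=cv2.INTER_CUBIC)[:,:,::-1])
# where the wrench lies: grip distance along handle, from side view pic before: hole->TCP
hole=np.array([503.2,-151.5]); end=hole-13.5*np.array([np.cos(np.radians(-51.9)),np.sin(np.radians(-51.9))])
ux=np.array([np.cos(np.radians(-51.9)),np.sin(np.radians(-51.9))]); d=np.array([547.6,-209.3])-end
print("x grip",d@ux-101,"y",d@np.array([-ux[1],ux[0]]))
E
```

```text
8.0667 [ 547.22916252 -209.1418093   109.94043205] [1.79987216e+02 2.06478364e-02 1.28446453e+02] [-0.76754616 -0.16475959 -4.6951371 ] [ 0.08852654  0.11073681 -0.00898874] 0.22496386093521625 88.84376764297485
x grip -14.61876287438541 y -0.7247586080518799
```

View pics/s5.png

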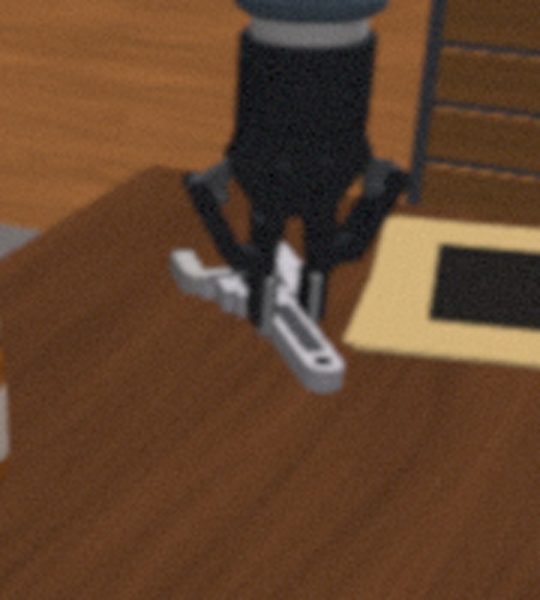

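The wrench is held level (hole at about (407,180)), with the grip at x ≈ -13. Carry it over the press.

```bash
python3 -c "
from h import *
plan(416.4,285.5,115,149.4,16,12)"
```

```text
from [ 546.  -208.7  108.2] 128.4 step 31.9
{"claw":12,"delta_pos":[29.2,12.9,-0.4],"turn":-0.023},
{"claw":12,"delta_pos":[28.9,13.5,-0.4],"turn":-0.023},
{"claw":12,"delta_pos":[28.6,14.2,-0.4],"turn":-0.023},
{"claw":12,"delta_pos":[28.3,14.8,-0.4],"turn":-0.023},
{"claw":12,"delta_pos":[27.9,15.5,-0.4],"turn":-0.023},
{"claw":12,"delta_pos":[27.6,16.1,-0.4],"turn":-0.023},
{"claw":12,"delta_pos":[27.2,16.7,-0.4],"turn":-0.023},
{"claw":12,"delta_pos":[26.8,17.4,-0.4],"turn":-0.023},
{"claw":12,"delta_pos":[26.4,18.0,-0.4],"turn":-0.023},
{"claw":12,"delta_pos":[26.0,18.6,-0.4],"turn":-0.023},
{"claw":12,"delta_pos":[25.5,19.1,-0.4],"turn":-0.023},
{"claw":12,"delta_pos":[25.1,19.7,-0.4],"turn":-0.023},
{"claw":12,"delta_pos":[24.6,20.3,-0.4],"turn":-0.023},
{"claw":12,"delta_pos":[24.2,20.9,-0.4],"turn":-0.023},
{"claw":12,"delta_pos":[23.7,21.4,-0.4],"turn":-0.023},
{"claw":12,"delta_pos":[23.2,21.9,-0.4],"turn":-0.023},
```

step_arm(motion=[{"claw": 12, "delta_pos": [29.2, 12.9, -0.6], "turn": -0.023}, {"claw": 12, "delta_pos": [28.9, 13.5, -0.6], "turn": -0.023}, {"claw": 12, "delta_pos": [28.6, 14.2, -0.6], "turn": -0.023}, {"claw": 12, "delta_pos": [28.3, 14.8, -0.6], "turn": -0.023}, {"claw": 12, "delta_pos": [27.9, 15.5, -0.6], "turn": -0.023}, {"claw": 12, "delta_pos": [27.6, 16.1, -0.6], "turn": -0.023}, {"claw": 12, "delta_pos": [27.2, 16.7, -0.6], "turn": -0.023}, {"claw": 12, "delta_pos": [26.8, 17.4, -0.6], "turn": -0.023}])

```text
clock: 8.83
eef_pos: [480.5, 39.1, 113.1]
tcp_rot: [-3.139, -0.002, 2.427]
contact_force: [-0.1, -0.1, -4.3]
opening: 0.225
grasp_force: 88.9
```

step_arm(motion=[{"claw": 12, "delta_pos": [26.4, 18.0, -0.6], "turn": -0.023}, {"claw": 12, "delta_pos": [26.0, 18.6, -0.6], "turn": -0.023}, {"claw": 12, "delta_pos": [25.5, 19.1, -0.6], "turn": -0.023}, {"claw": 12, "delta_pos": [25.1, 19.7, -0.6], "turn": -0.023}, {"claw": 12, "delta_pos": [24.6, 20.3, -0.6], "turn": -0.023}, {"claw": 12, "delta_pos": [24.2, 20.9, -0.6], "turn": -0.023}, {"claw": 12, "delta_pos": [23.7, 21.4, -0.6], "turn": -0.023}, {"claw": 12, "delta_pos": [23.2, 21.9, -0.6], "turn": -0.023}])

```text
clock: 9.5
eef_pos: [415.6, 285.6, 117.8]
tcp_rot: [-3.139, -0.001, 2.611]
contact_force: [0.7, 0.6, -4.9]
opening: 0.227
grasp_force: 88.9
```

step_arm(motion=[{"claw": 12, "delta_pos": [0, 0, 0], "turn": 0}, {"claw": 12, "delta_pos": [0, 0, 0], "turn": 0}])

```text
clock: 9.67
eef_pos: [415.9, 285.6, 117.9]
tcp_rot: [-3.139, -0.001, 2.613]
contact_force: [0.5, -0.6, -5.4]
opening: 0.227
grasp_force: 89.0
```

```bash
python3 - <<'E'
from h import *
s=sense(); print(s["clock"],s["eef_pos"],np.degrees(s["tcp_rot"]),s["contact_force"],s["opening"])
f=grab_frame("top"); t=f; f2=grab_frame("side");im=f2["img"]
a=cv2.resize(t["img"][210:330,120:270],None,fx=2.6,fy=2.6,interpolation=cv2.INTER_CUBIC)
b=im[200:512,100:500]; a=a[:b.shape[0]]; b=cv2.resize(im[230:480,150:480],(412,312),interpolation=cv2.INTER_AREA)
cv2.imwrite("pics/p6.png",np.hstack([a[:312],b])[:,:,::-1]); print(a.shape,b.shape)
cv2.imwrite("pics/t6.png",t["img"][:,:,::-1]);cv2.imwrite("pics/sd6.png",im[:,:,::-1])
E
```

```text
9.6667 [415.86100786 285.5502223  117.92192912] [-1.79845070e+02 -7.53393709e-02  1.49698763e+02] [ 0.49417104 -0.64435468 -5.3553    ] 0.22654016004472663Traceback (most recent call last):
  File "<stdin>", line 6, in <module>
    return _nx.concatenate(arrs, 1, dtype=dtype, casting=casting)
           ~~~~~~~~~~~~~~~^^^^^^^^^^^^^^^^^^^^^^^^^^^^^^^^^^^^^^^
ValueError: all the input array dimensions except for the concatenation axis must match exactly, but along dimension 0, the array at index 0 has size 280 and the array at index 1 has size 312
```

```bash
cat > w.py <<'E'
from h import *
def rect(f,o,thdeg,z,x0=-110,x1=130,y=60,st=1.0):
    th=np.radians(thdeg); ux=np.array([np.cos(th),np.sin(th)]); uy=np.array([-ux[1],ux[0]])
    X,Y=np.meshgrid(np.arange(x0,x1,st),np.arange(y,-y,-st)); W=np.array(o)+X[...,None]*ux+Y[...,None]*uy
    p=proj(f,np.c_[W.reshape(-1,2),np.full(X.size,z)]).astype(np.float32).reshape(*X.shape,2)
    return cv2.remap(f["img"],p[...,0],p[...,1],1)
def show(g,thr=150,k=3):
    m=g.min(2)
    for r in m[::k,::k]: print("".join("#" if v>thr else ("+" if v>115 else ".") for v in r))
E
python3 - <<'E'
from w import *
th=-30.3;ux=np.array([np.cos(np.radians(th)),np.sin(np.radians(th))])
o=np.array([415.9,285.5])+13*ux
show(rect(grab_frame("top"),o,th,152))
print()
show(rect(grab_frame("side"),o,th,152))
E
```

```text
###################++############............................#####..............
################################+............................+#####+............
################################+............................+######+...........
################################............................+########...........
###############################+............................+########...........
###############################............+..............+++########++.........
##############################+.......................+################+........
##############################........................+#################........
#############################..............+..........+#################........
############################+.................+.......+#################........
###########################+..............+++.........+#################........
#########################+....................+######++################+........
#######################++.....................#############+++++++++++++........
#########+###########++...................++++#
[... 4680 characters left out ...]
....................................................
................................................................................
................................................................................
................................................................................
................................................................................
................................................................................
................................................................................
................................................................................
................................................................................
```

The rectified views place the wrench about 5 mm further along its axis than assumed. I'll shift back 4 mm, sideways 2 mm, and lower to just above the nut.

step_arm(motion=[{"claw": 12, "delta_pos": [4, 2, 0], "turn": 0}, {"claw": 12, "delta_pos": [0, 0, 20], "turn": 0}, {"claw": 12, "delta_pos": [0, 0, 20], "turn": 0}, {"claw": 12, "delta_pos": [0, 0, 16], "turn": 0}, {"claw": 12, "delta_pos": [0, 0, 0], "turn": 0}, {"claw": 12, "delta_pos": [0, 0, 0], "turn": 0}])

```text
clock: 10.37
eef_pos: [414.5, 287.8, 63.3]
tcp_rot: [-3.14, -0.001, 2.609]
contact_force: [-0.2, -0.4, -3.1]
opening: 0.226
grasp_force: 89.0
```

```bash
python3 - <<'E'
from w import *
s=sense(); p=s["eef_pos"]; print(p,s["contact_force"])
th=-30.3;ux=np.array([np.cos(np.radians(th)),np.sin(np.radians(th))])
o=np.array(p[:2])+18*ux
for n in("top","side"): show(rect(grab_frame(n),o,th,p[2]+34,-10,110),165,2); print()
E
```

```text
[414.48786787 287.77106145  63.27974386] [-0.16783526 -0.41708782 -3.12759484]
....................................++##########+...........
.....................................+#########++...........
......................................++######++............
.......................................++++++++.............
.........................................++++...............
..............+....+........................................
............................................................
.............++...................++++++++++++++++++++......
.....................+......++++++###################++.....
............................+#########################+.....
............................+#########################+.....
...............+............+#########################+.....
................+...........+#########################+.....
........+...................+#########################+.....
........+...................+#########################+.....
................+++..+...+..+#########################+.....
........+.+.....+++++++++++++################
[... 5599 characters left out ...]
.............................
............................................................
............................................................
............................................................
............................................................
............................................................
............................................................
............................................................
............................................................
............................................................
............................................................
............................................................
```

The jaws straddle the nut in the rectified top view, with the nut at about wrench (82, 5) and the gap at about 46 mm. Lowering.

step_arm(motion=[{"claw": 12, "delta_pos": [0, 0, 6], "turn": 0}, {"claw": 12, "delta_pos": [0, 0, 6], "turn": 0}, {"claw": 12, "delta_pos": [0, 0, 6], "turn": 0}, {"claw": 12, "delta_pos": [0, 0, 4], "turn": 0}, {"claw": 12, "delta_pos": [0, 0, 0], "turn": 0}, {"claw": 12, "delta_pos": [0, 0, 0], "turn": 0}])

```text
clock: 10.97
eef_pos: [414.6, 288.4, 41.3]
tcp_rot: [-3.141, -0.0, 2.61]
contact_force: [0.4, -0.1, -3.0]
opening: 0.222
grasp_force: 89.1
```

step_arm(motion=[{"claw": 12, "delta_pos": [0, 0, 3], "turn": 0}, {"claw": 12, "delta_pos": [0, 0, 3], "turn": 0}, {"claw": 12, "delta_pos": [0, 0, 2], "turn": 0}, {"claw": 12, "delta_pos": [0, 0, 0], "turn": 0}, {"claw": 12, "delta_pos": [0, 0, 0], "turn": 0}])

```text
clock: 11.38
eef_pos: [414.8, 288.5, 33.5]
tcp_rot: [-3.141, -0.0, 2.61]
contact_force: [-0.1, 0.3, -4.9]
opening: 0.227
grasp_force: 89.1
```

step_arm(motion=[{"claw": 12, "delta_pos": [0, 0, 1.5], "turn": 0}, {"claw": 12, "delta_pos": [0, 0, 1], "turn": 0}, {"claw": 12, "delta_pos": [0, 0, 0], "turn": 0}, {"claw": 12, "delta_pos": [0, 0, 0], "turn": 0}])

```text
clock: 11.72
eef_pos: [415.1, 288.7, 31.3]
tcp_rot: [3.141, 0.0, 2.61]
contact_force: [-0.9, 0.8, -2.2]
opening: 0.226
grasp_force: 89.3
```

Contact begins at the expected height. I'll open and rise clear.

step_arm(motion=[{"claw": 50, "delta_pos": [0, 0, 0], "turn": 0}, {"claw": 50, "delta_pos": [0, 0, 0], "turn": 0}, {"claw": 50, "delta_pos": [0, 0, 0], "turn": 0}, {"claw": 50, "delta_pos": [0, 0, -10], "turn": 0}, {"claw": 50, "delta_pos": [0, 0, -25], "turn": 0}, {"claw": 50, "delta_pos": [0, 0, -25], "turn": 0}, {"claw": 0, "delta_pos": [0, 0, -20], "turn": 0}, {"claw": 0, "delta_pos": [0, 0, 0], "turn": 0}])

```text
clock: 12.38
eef_pos: [417.2, 290.1, 115.7]
tcp_rot: [3.136, 0.003, 2.61]
contact_force: [0.5, 0.5, 0.5]
opening: 0.315
grasp_force: 0.0
```

```bash
python3 - <<'E'
from w import *
s=sense(); p=s["eef_pos"]; print(p,s["contact_force"],s["opening"])
th=-30.3;ux=np.array([np.cos(np.radians(th)),np.sin(np.radians(th))])
o=np.array([414.8,288.5])+18*ux; print(o)
show(rect(grab_frame("top"),o,th,65,-110,110),165,2)
E
```

```text
[417.1996558  290.0949129  115.67990619] [0.52298189 0.5013163  0.52494931] 0.31492161785454487
[430.34111991 279.41850277]
#########################+...........................+..+............+........................................
#######################++............................+........................................................
######################++...............................+...................++..................+..............
####################+++................................+......++......................+.......................
##################++..................................+..............+......+........+........................
+##############+++...................................+++.+....+..........++...................................
.++++++++++++++........................................++++........+................+++.+..++++++...+.+.......
......................................................+.+......+...............+++++++++++++++++++++++++......
........................................................+.......++............++########
[... 4983 characters left out ...]
..........+.........+..+.+.......+
...................................................................+..................+..+....+.+.++++......+.
..............................................................+........+..............+...++......+++.+.+...+.
..........................................................++..+........+........+...+..+.......+..+++++......+
...........................................................+...........+............++.+...++......+.+++...+..
................................................................+......+....................+..+..+++++++...++
......................................................................++...............+.........+++####++..++
```

The wrench lies on the platen round the nut, jaw tip at x=98 and handle end at -101, so the grip was at x=-18. The gap is about 46–47 mm. Next I'll put the closed fingertips just behind the worm top.

step_arm(motion=[{"claw": 0, "delta_pos": [-22.5, 0, 0], "turn": 0}, {"claw": 0, "delta_pos": [-22, 0, 0], "turn": 0}, {"claw": 0, "delta_pos": [0, 0, 20], "turn": 0}, {"claw": 0, "delta_pos": [0, 0, 20], "turn": 0}, {"claw": 0, "delta_pos": [0, 0, 5], "turn": 0}, {"claw": 0, "delta_pos": [0, 0, 0], "turn": 0}, {"claw": 0, "delta_pos": [0, 0, 0], "turn": 0}])

```text
clock: 13.02
eef_pos: [452.8, 265.9, 66.0]
tcp_rot: [-3.14, -0.001, 2.61]
contact_force: [0.7, 0.3, -0.4]
opening: -0.0
grasp_force: 0.0
```

step_arm(motion=[{"claw": 0, "delta_pos": [0, 0, 4], "turn": 0}, {"claw": 0, "delta_pos": [0, 0, 3], "turn": 0}, {"claw": 0, "delta_pos": [0, 0, 0], "turn": 0}, {"claw": 0, "delta_pos": [0, 0, 0], "turn": 0}])

```text
clock: 13.35
eef_pos: [453.3, 266.1, 59.4]
tcp_rot: [3.141, 0.0, 2.61]
contact_force: [0.1, 0.9, 0.4]
opening: -0.001
grasp_force: 0.0
```

step_arm(motion=[{"claw": 0, "delta_pos": [0, 0, 1.5], "turn": 0}, {"claw": 0, "delta_pos": [0, 0, 1], "turn": 0}, {"claw": 0, "delta_pos": [0, 0, 0], "turn": 0}, {"claw": 0, "delta_pos": [0, 0, 0], "turn": 0}])

```text
clock: 13.68
eef_pos: [453.3, 266.0, 56.7]
tcp_rot: [-3.142, -0.0, 2.61]
contact_force: [0.3, -0.0, -0.2]
opening: 0.003
grasp_force: 0.0
```

step_arm(motion=[{"claw": 0, "delta_pos": [0, 0, 1], "turn": 0}, {"claw": 0, "delta_pos": [0, 0, 0.5], "turn": 0}, {"claw": 0, "delta_pos": [0, 0, 0], "turn": 0}, {"claw": 0, "delta_pos": [0, 0, 0], "turn": 0}])

```text
clock: 14.02
eef_pos: [453.3, 266.0, 55.2]
tcp_rot: [-3.142, -0.0, 2.61]
contact_force: [-0.2, 0.2, -0.2]
opening: -0.002
grasp_force: 0.0
```

step_arm(motion=[{"claw": 0, "delta_pos": [0, 0, 1], "turn": 0}, {"claw": 0, "delta_pos": [0, 0, 0.5], "turn": 0}, {"claw": 0, "delta_pos": [0, 0, 0], "turn": 0}, {"claw": 0, "delta_pos": [0, 0, 0], "turn": 0}])

```text
clock: 14.35
eef_pos: [453.2, 265.9, 53.6]
tcp_rot: [-3.141, -0.0, 2.61]
contact_force: [1.4, 0.5, -0.1]
opening: -0.001
grasp_force: 0.0
```

step_arm(motion=[{"claw": 0, "delta_pos": [0, 0, 1], "turn": 0}, {"claw": 0, "delta_pos": [0, 0, 0.5], "turn": 0}, {"claw": 0, "delta_pos": [0, 0, 0], "turn": 0}, {"claw": 0, "delta_pos": [0, 0, 0], "turn": 0}])

```text
clock: 14.68
eef_pos: [453.2, 266.0, 52.1]
tcp_rot: [-3.141, -0.0, 2.61]
contact_force: [-0.3, 0.7, -0.7]
opening: 0.0
grasp_force: 0.0
```

step_arm(motion=[{"claw": 0, "delta_pos": [0, 0, 1], "turn": 0}, {"claw": 0, "delta_pos": [0, 0, 0.5], "turn": 0}, {"claw": 0, "delta_pos": [0, 0, 0], "turn": 0}, {"claw": 0, "delta_pos": [0, 0, 0], "turn": 0}])

```text
clock: 15.02
eef_pos: [453.3, 265.9, 50.6]
tcp_rot: [-3.141, -0.0, 2.61]
contact_force: [-0.5, 0.4, -0.3]
opening: -0.002
grasp_force: 0.0
```

step_arm(motion=[{"claw": 0, "delta_pos": [0, 0, 0.8], "turn": 0}, {"claw": 0, "delta_pos": [0, 0, 0.4], "turn": 0}, {"claw": 0, "delta_pos": [0, 0, 0], "turn": 0}, {"claw": 0, "delta_pos": [0, 0, 0], "turn": 0}])

```text
clock: 15.35
eef_pos: [453.3, 266.0, 49.4]
tcp_rot: [-3.141, -0.0, 2.61]
contact_force: [0.1, 0.6, 0.8]
opening: -0.002
grasp_force: 0.0
```

step_arm(motion=[{"claw": 0, "delta_pos": [0, 0, 0.8], "turn": 0}, {"claw": 0, "delta_pos": [0, 0, 0.4], "turn": 0}, {"claw": 0, "delta_pos": [0, 0, 0], "turn": 0}, {"claw": 0, "delta_pos": [0, 0, 0], "turn": 0}])

```text
clock: 15.68
eef_pos: [453.5, 266.1, 48.9]
tcp_rot: [3.141, 0.0, 2.61]
contact_force: [-2.1, -1.9, 8.4]
opening: 0.002
grasp_force: 4.0
```

step_arm(motion=[{"claw": 0, "delta_pos": [-2, 0, 0], "turn": 0}, {"claw": 0, "delta_pos": [-2, 0, 0], "turn": 0}, {"claw": 0, "delta_pos": [0, 0, 0], "turn": 0}])

```text
clock: 15.93
eef_pos: [456.7, 264.1, 48.8]
tcp_rot: [3.141, -0.0, 2.609]
contact_force: [-3.1, 1.3, 8.7]
opening: 0.002
grasp_force: 4.4
```

Drag of 3.3 N at 8.7 N press and a constant height match the worm rolling. Finish this stroke and start the next.

step_arm(motion=[{"claw": 0, "delta_pos": [-2.5, 0, 0], "turn": 0}, {"claw": 0, "delta_pos": [-2.5, 0, 0], "turn": 0}, {"claw": 0, "delta_pos": [-2.5, 0, 0], "turn": 0}, {"claw": 0, "delta_pos": [-2.5, 0, 0], "turn": 0}, {"claw": 0, "delta_pos": [0, 0, 0], "turn": 0}])

```text
clock: 16.35
eef_pos: [465.3, 259.0, 48.8]
tcp_rot: [3.141, -0.0, 2.609]
contact_force: [-3.1, 0.8, 8.1]
opening: 0.001
grasp_force: 4.2
```

step_arm(motion=[{"claw": 0, "delta_pos": [0, 0, -4], "turn": 0}, {"claw": 0, "delta_pos": [7, 0, 0], "turn": 0}, {"claw": 0, "delta_pos": [7, 0, 0], "turn": 0}, {"claw": 0, "delta_pos": [0, 0, 0], "turn": 0}, {"claw": 0, "delta_pos": [0, 0, 4], "turn": 0}, {"claw": 0, "delta_pos": [0, 0, 0], "turn": 0}, {"claw": 0, "delta_pos": [0, 0, 0], "turn": 0}])

```text
clock: 16.93
eef_pos: [453.3, 266.4, 48.8]
tcp_rot: [3.141, -0.0, 2.61]
contact_force: [-3.8, 0.7, 11.9]
opening: 0.0
grasp_force: 5.9
```

```bash
python3 - <<'E'
from w import *
s=sense(); p=s["eef_pos"]; print(p,s["contact_force"],s["opening"])
show(rect(grab_frame("top"),[430.3,279.4],-30.3,65,10,110),165,2)
E
```

```text
[453.28092755 266.4013122   48.77708349] [-3.76609883  0.74266014 11.88119269] 0.00031499463515478985
........++####+...................................
.......++#####+.......+..+...............+........
......+++#####....................................
....+++######+..............+...........+.........
...+++#######+..................+...........+.....
++++########+.....................................
++##########+.........+...........................
############+.............+...+...................
###########+........++.+++++++++++++++++++++......
##########+........+++++###################++.....
##########+.......+#########################+.....
#########+........+#########################+.....
########+.........+#########################+.....
#######+..........+#########################+.....
######+...........+#########################+.....
#####+............+#########################+.....
####+.............+#########################+.....
##++.............++########################+++....
++..............+++#####++++++#############++.....
...............+##+#####+++++
[... 1361 characters left out ...]
################################+..+.
#++......+###################################+...+
++++.....++++++++###########################++..++
+++.......++.+.+.+#######+++++++++#+++##++++++..++
+++...............+++++++++++++++++++++++++++...++
..+.......+....+...+++++++.+..........++.........+
..........+........................+...++..++....+
..+.......+..........++...++..+......++++......+++
..........++...............+..+....+...++..+.+++.+
.........................+..+++.......+++.+.......
..+........++..............++++.......++..+......+
..+....+..+.+..+........+........+..++.+.++....++.
.......+..++............++..+++..+...+++++++++..+.
...........++................++......+++####++...+
```

The movable jaw moved in by about 2.7 mm, as expected. Two more strokes.

step_arm(motion=[{"claw": 0, "delta_pos": [-2.5, 0, -0.2], "turn": 0}, {"claw": 0, "delta_pos": [-2.5, 0, 0], "turn": 0}, {"claw": 0, "delta_pos": [-3, 0, 0], "turn": 0}, {"claw": 0, "delta_pos": [-3, 0, 0], "turn": 0}, {"claw": 0, "delta_pos": [-3, 0, 0], "turn": 0}, {"claw": 0, "delta_pos": [0, 0, 0], "turn": 0}])

```text
clock: 17.48
eef_pos: [465.6, 259.1, 48.8]
tcp_rot: [3.141, -0.0, 2.61]
contact_force: [-2.3, 0.3, 9.7]
opening: 0.002
grasp_force: 4.7
```

step_arm(motion=[{"claw": 0, "delta_pos": [0, 0, -4], "turn": 0}, {"claw": 0, "delta_pos": [7, 0, 0], "turn": 0}, {"claw": 0, "delta_pos": [7, 0, 0], "turn": 0}, {"claw": 0, "delta_pos": [0, 0, 0], "turn": 0}, {"claw": 0, "delta_pos": [0, 0, 4], "turn": 0}, {"claw": 0, "delta_pos": [0, 0, 0], "turn": 0}, {"claw": 0, "delta_pos": [0, 0, 0], "turn": 0}])

```text
clock: 18.07
eef_pos: [453.2, 266.4, 48.8]
tcp_rot: [3.141, -0.0, 2.61]
contact_force: [-2.6, 0.7, 9.7]
opening: 0.001
grasp_force: 5.0
```

step_arm(motion=[{"claw": 0, "delta_pos": [-2.5, 0, 0], "turn": 0}, {"claw": 0, "delta_pos": [-2.5, 0, 0], "turn": 0}, {"claw": 0, "delta_pos": [-3, 0, 0], "turn": 0}, {"claw": 0, "delta_pos": [-3, 0, 0], "turn": 0}, {"claw": 0, "delta_pos": [-3, 0, 0], "turn": 0}, {"claw": 0, "delta_pos": [0, 0, 0], "turn": 0}])

```text
clock: 18.57
eef_pos: [465.5, 259.1, 48.7]
tcp_rot: [3.141, -0.0, 2.61]
contact_force: [-3.0, 0.6, 9.5]
opening: 0.002
grasp_force: 4.9
```

```bash
cat > gap.py <<'E'
from w import *
s=sense(); print(s["clock"],s["eef_pos"],s["contact_force"])
def edges(th=-30.3,o=(430.3,279.4)):
    g=rect(grab_frame("top"),o,th,65,86,97,60,.5).min(2).astype(float).mean(1); y=60-np.arange(len(g))*.5
    d=cv2.GaussianBlur(g.reshape(-1,1),(1,9),0).ravel(); m=d>140
    t=np.where(np.diff(m.astype(int)))[0]; return [round(y[i]-.5*(140-d[i])/(d[i+1]-d[i]),1) for i in t]
print(edges())
show(rect(grab_frame("top"),[430.3,279.4],-30.3,65,50,110,50),165,2)
E
python3 gap.py
```

```text
18.5667 [465.49501126 259.05224739  48.74969927] [-3.04725848  0.59678492  9.52302709]
[np.float64(38.4), np.float64(-39.1), np.float64(-56.1)]
##+........+..................
#+.......+.+...............+..
#+.....................+......
+........+.+.+.......+++......
+.............................
.........++++++.+++..+........
.......++#+++++++++++++++.....
......+################++.....
......+#################+.....
......##################+.....
.....+##################+..+..
.....###################++.+..
.....###################+.....
....+###################+.....
....+###################+.....
....+++#################++..+.
..++++++################++....
.+##+.++#################+....
.###+++##################++...
+###+++###################++.+
+###++#####################+..
.+##++#####################+..
.+++++#####################++.
..++++#####################++.
...++++####################++.
++.++++############+######+++.
+++++.++#########++#######++..
++++++++#################++++.
++++++..+###############+++++.
++++++..++##############++++..
+++++....+#############+++++++
####+....++############++++.+.
####++....++##########++..+.++
####++.++.+++++++###++++....++
########################+....+
#########################+....
#########################+..++
#########################+.+++
#########################+..++
#########################+..+.
#########################+..++
#########################+..+.
#########################+..+.
########################++..+.
######++++++++++++#+++++++.++.
++++++++++++++++++++++++..+++.
+++++...............+...+..+..
.....+........+.+.+++.++++....
.....++.....+..+..........+..+
..........+++.++..+......+...+
```

Three strokes are done. The gap is now about 42–43 mm, and the nut sits about 5 mm off the fixed jaw. I'll regrip the handle and shift the wrench sideways to seat the fixed jaw.

step_arm(motion=[{"claw": 0, "delta_pos": [0, 0, -30], "turn": 0}, {"claw": 50, "delta_pos": [29, 0, 0], "turn": 0}, {"claw": 50, "delta_pos": [29.5, 0, 0], "turn": 0}, {"claw": 50, "delta_pos": [0, 0, 0], "turn": 0}, {"claw": 50, "delta_pos": [0, 0, 25], "turn": 0}, {"claw": 50, "delta_pos": [0, 0, 15], "turn": 0}, {"claw": 50, "delta_pos": [0, 0, 5], "turn": 0}, {"claw": 50, "delta_pos": [0, 0, 0], "turn": 0}])

```text
clock: 19.33
eef_pos: [414.1, 287.8, 32.1]
tcp_rot: [-3.139, -0.001, 2.61]
contact_force: [0.7, -0.7, 0.0]
opening: 0.583
grasp_force: 0.0
```

step_arm(motion=[{"claw": 12, "delta_pos": [0, 0, 0], "turn": 0}, {"claw": 12, "delta_pos": [0, 0, 0], "turn": 0}, {"claw": 12, "delta_pos": [0, 0, 0], "turn": 0}, {"claw": 12, "delta_pos": [0, 0, 0], "turn": 0}, {"claw": 12, "delta_pos": [0, 0, 0], "turn": 0}], force=50)

```text
clock: 19.75
eef_pos: [415.6, 288.8, 34.4]
tcp_rot: [3.14, 0.001, 2.61]
contact_force: [-0.7, -2.8, 7.2]
opening: 0.237
grasp_force: 51.5
```

step_arm(motion=[{"claw": 12, "delta_pos": [0, 1.5, 0], "turn": 0}, {"claw": 12, "delta_pos": [0, 1.5, 0], "turn": 0}, {"claw": 12, "delta_pos": [0, 0, 0], "turn": 0}, {"claw": 12, "delta_pos": [0, 0, 0], "turn": 0}])

```text
clock: 20.08
eef_pos: [415.7, 289.5, 34.2]
tcp_rot: [-3.139, -0.0, 2.61]
contact_force: [-3.9, -10.1, 15.3]
opening: 0.237
grasp_force: 52.5
```

step_arm(motion=[{"claw": 12, "delta_pos": [0, 0, -1.2], "turn": 0}, {"claw": 12, "delta_pos": [0, 0, 0], "turn": 0}, {"claw": 12, "delta_pos": [0, 0, 0], "turn": 0}])

```text
clock: 20.33
eef_pos: [416.4, 291.1, 34.7]
tcp_rot: [3.141, -0.0, 2.61]
contact_force: [-0.6, -0.9, -2.8]
opening: 0.237
grasp_force: 50.4
```

```bash
python3 gap.py
```

```text
20.3333 [416.42300854 291.13431463  34.7055422 ] [-0.6160866  -0.88551792 -2.83608408]
[np.float64(40.8), np.float64(-36.6), np.float64(-56.2)]
..............................
.....................++.......
.........+....................
..............................
....++++++++++++++++.+++......
+++++################+++......
#######################+......
########################+.....
########################+.....
########################+.....
########################+.....
########################+.....
#######################++.....
#######################+++....
####+++++###############+.....
####+++++###############+.....
####+..+################++....
####+..+#################+....
####+.+##################++...
####+.+###################+...
##++++####################++..
++++++#####################+..
..++++#####################+..
.....+#####################++.
.....++####################++.
.+++.++############+######++..
.++++.++#########++#######+++.
..+++..+#################+++..
++++....+###############+++.+.
++++....++##############++++..
####+....+#############+++.++.
####+.....+############++...+.
####++++++++##########+++..+++
#######################++..+..
########################++....
#########################+..++
#########################+.+++
#########################+..++
#########################+..++
#########################+....
#########################+....
########################++..++
########################++.+++
####++++++++++++++++++++++..+.
+++++++++++..+++++++++++.....+
...+.........................+
.....+...+....+.++...+...+..++
......+..++.....+..+..+......+
......+...+...+++..++..+.+....
......+..++.....+...++...++..+
```

step_arm(motion=[{"claw": 12, "delta_pos": [0, 1, 0], "turn": 0}, {"claw": 12, "delta_pos": [0, 1, 0], "turn": 0}, {"claw": 12, "delta_pos": [0, 0, 0], "turn": 0}, {"claw": 12, "delta_pos": [0, 0, 0], "turn": 0}])

```text
clock: 20.77
eef_pos: [417.5, 293.0, 34.6]
tcp_rot: [3.142, -0.0, 2.61]
contact_force: [0.1, 0.2, -2.8]
opening: 0.24
grasp_force: 50.4
```

step_arm(motion=[{"claw": 12, "delta_pos": [0, 1.2, 0], "turn": 0}, {"claw": 12, "delta_pos": [0, 0, 0], "turn": 0}, {"claw": 12, "delta_pos": [0, 0, 0], "turn": 0}])

```text
clock: 21.02
eef_pos: [417.9, 293.8, 34.6]
tcp_rot: [-3.141, -0.0, 2.61]
contact_force: [-1.6, -1.0, -3.0]
opening: 0.238
grasp_force: 50.4
```

step_arm(motion=[{"claw": 12, "delta_pos": [0, 0, 1], "turn": 0}, {"claw": 45, "delta_pos": [0, 0, 0], "turn": 0}, {"claw": 45, "delta_pos": [0, 0, 0], "turn": 0}, {"claw": 45, "delta_pos": [0, 0, 0], "turn": 0}, {"claw": 45, "delta_pos": [0, 0, -16], "turn": 0}, {"claw": 45, "delta_pos": [0, 0, -16], "turn": 0}, {"claw": 0, "delta_pos": [-22.5, 0, 0], "turn": 0}, {"claw": 0, "delta_pos": [-22, 0, 0], "turn": 0}])

```text
clock: 21.68
eef_pos: [457.2, 272.0, 66.9]
tcp_rot: [3.14, 0.001, 2.612]
contact_force: [0.0, 1.0, -0.8]
opening: 0.254
grasp_force: 0.0
```

step_arm(motion=[{"claw": 0, "delta_pos": [0, 0, 0], "turn": 0}, {"claw": 0, "delta_pos": [0, 0, 0], "turn": 0}, {"claw": 0, "delta_pos": [0, 0, 0], "turn": 0}, {"claw": 0, "delta_pos": [0, 0, 9], "turn": 0}, {"claw": 0, "delta_pos": [0, 0, 4], "turn": 0}, {"claw": 0, "delta_pos": [0, 0, 0], "turn": 0}, {"claw": 0, "delta_pos": [0, 0, 0], "turn": 0}])

```text
clock: 22.27
eef_pos: [455.6, 271.3, 52.0]
tcp_rot: [-3.14, -0.001, 2.61]
contact_force: [0.8, 0.1, -0.0]
opening: 0.001
grasp_force: 0.0
```

```bash
python3 gap.py
```

```text
22.2667 [455.59009516 271.30053895  51.98060947] [ 0.83235712  0.0911605  -0.02851876]
[np.float64(43.7), np.float64(-33.7), np.float64(-56.2)]
...+.+........................
..............................
........+......+..............
+..++++++++++++++++++++.......
++++###################+......
#######################++.....
########################+.....
########################+.....
########################+.....
########################+.....
########################+.....
#######################++.....
####+##################++.+...
####++++++#############++.....
####++..++#############++.....
####+...+###############++..+.
####++.+################++....
####+.++#################+....
###++.+##################++.+.
+++++++###################+...
.+++++#####################+..
..++++#####################+..
..++++#####################++.
+++..+#####################+..
.++..++#############+######++.
......+############+######+++.
......++#########++#######+++.
+++++..+#################+++..
###++..++################++...
####+...++##############+++.+.
####+.+..+#############++++++.
#####+++++#############++....+
########################+...+.
#########################+.+++
#########################+...+
#########################+..++
########################++....
########################++..++
#########################+...+
########################++..+.
########################++.+++
#######################++....+
###++++++++++++++++++++++..+.+
++++...+..+......+.....+.....+
...+.+.++.+...........+...+..+
...+.+.............+....+...+.
.....++...+...+++++.++++....+.
.......+++..+....++++++..+..+.
.......+.........+.++.......++
.........+++....+..++....+..++
```

The wrench moved 5.3 mm sideways and the gap is about 43 mm. Rolling further.

step_arm(motion=[{"claw": 0, "delta_pos": [0, 0, 2], "turn": 0}, {"claw": 0, "delta_pos": [0, 0, 1.5], "turn": 0}, {"claw": 0, "delta_pos": [0, 0, 0], "turn": 0}, {"claw": 0, "delta_pos": [0, 0, 0], "turn": 0}])

```text
clock: 22.7
eef_pos: [456.4, 271.3, 49.2]
tcp_rot: [3.142, 0.0, 2.61]
contact_force: [0.1, -0.3, 0.1]
opening: -0.002
grasp_force: 0.0
```

step_arm(motion=[{"claw": 0, "delta_pos": [0, 0, 0.8], "turn": 0}, {"claw": 0, "delta_pos": [0, 0, 0.4], "turn": 0}, {"claw": 0, "delta_pos": [0, 0, 0], "turn": 0}, {"claw": 0, "delta_pos": [0, 0, 0], "turn": 0}])

```text
clock: 23.03
eef_pos: [456.6, 271.4, 48.8]
tcp_rot: [3.141, 0.0, 2.61]
contact_force: [-2.3, -1.4, 8.9]
opening: -0.003
grasp_force: 5.3
```

step_arm(motion=[{"claw": 0, "delta_pos": [-2.5, 0, 0], "turn": 0}, {"claw": 0, "delta_pos": [-2.5, 0, 0], "turn": 0}, {"claw": 0, "delta_pos": [-3, 0, 0], "turn": 0}, {"claw": 0, "delta_pos": [-3, 0, 0], "turn": 0}, {"claw": 0, "delta_pos": [-3, 0, 0], "turn": 0}, {"claw": 0, "delta_pos": [0, 0, 0], "turn": 0}])

```text
clock: 23.53
eef_pos: [468.6, 264.2, 48.7]
tcp_rot: [3.141, -0.0, 2.609]
contact_force: [-3.1, -1.2, 9.4]
opening: -0.002
grasp_force: 5.2
```

step_arm(motion=[{"claw": 0, "delta_pos": [0, 0, -4], "turn": 0}, {"claw": 0, "delta_pos": [7, 0, 0], "turn": 0}, {"claw": 0, "delta_pos": [7, 0, 0], "turn": 0}, {"claw": 0, "delta_pos": [0, 0, 0], "turn": 0}, {"claw": 0, "delta_pos": [0, 0, 4], "turn": 0}, {"claw": 0, "delta_pos": [0, 0, 0], "turn": 0}, {"claw": 0, "delta_pos": [0, 0, 0], "turn": 0}])

```text
clock: 24.12
eef_pos: [456.3, 271.7, 48.7]
tcp_rot: [3.141, -0.0, 2.61]
contact_force: [-4.4, 0.2, 14.8]
opening: 0.001
grasp_force: 7.7
```

step_arm(motion=[{"claw": 0, "delta_pos": [-2.5, 0, 0], "turn": 0}, {"claw": 0, "delta_pos": [-2.5, 0, 0], "turn": 0}, {"claw": 0, "delta_pos": [-3, 0, 0], "turn": 0}, {"claw": 0, "delta_pos": [-3, 0, 0], "turn": 0}, {"claw": 0, "delta_pos": [-3, 0, 0], "turn": 0}, {"claw": 0, "delta_pos": [0, 0, 0], "turn": 0}])

```text
clock: 24.62
eef_pos: [468.7, 264.4, 48.6]
tcp_rot: [3.141, -0.0, 2.61]
contact_force: [-3.5, -0.6, 14.7]
opening: 0.003
grasp_force: 6.9
```

```bash
python3 gap.py
```

```text
24.6167 [468.66524913 264.41503226  48.60831858] [-3.5286264  -0.61901375 14.65861892]
[np.float64(38.4), np.float64(-33.7), np.float64(-56.1)]
+.........+...................
.........++..+.......+..+.....
.........+.....+..............
..............................
..............................
........+++.+++.+.+..+........
......++++++++++++++++++......
.....+#################++.....
.....###################+...+.
....+###################+...+.
....####################++....
...+####################+....+
...+####################+...+.
..+#####################+...+.
.+######################+.+...
+###++++################+.....
+###++++################+++...
+###+.++#################+....
+###+.+##################++...
+###+++###################++..
+###++####################++..
++##++#####################+..
++++++#####################++.
++.+++#####################++.
++...++####################++.
+++..++############+######+++.
......++#########++#######++..
+++++..+#################+++..
###++..++################+++++
####+...++##############++++..
####+.+.++#############+++....
#####+#+++#############++.+...
########################+++.++
#########################++.++
#########################+..++
#########################+.+++
#########################+...+
########################++...+
#########################+...+
########################++..++
########################++...+
#######################+++.+++
###++++++++++++++++++++++..+..
+++++.+.......+.+.............
...++.+.......++.......+.++...
......++..+..++.....++.+....+.
....++.+++........++++++....++
....+....+.....+.++++.+++....+
...+.....+...++++.++..+......+
.....+...+....+....++.+..++...
```

The gap is about 38 mm. One short stroke of 6 mm more brings it to about 37.

step_arm(motion=[{"claw": 0, "delta_pos": [0, 0, -4], "turn": 0}, {"claw": 0, "delta_pos": [7, 0, 0], "turn": 0}, {"claw": 0, "delta_pos": [5, 0, 0], "turn": 0}, {"claw": 0, "delta_pos": [0, 0, 0], "turn": 0}, {"claw": 0, "delta_pos": [0, 0, 3.6], "turn": 0}, {"claw": 0, "delta_pos": [0, 0, 0], "turn": 0}, {"claw": 0, "delta_pos": [0, 0, 0], "turn": 0}])

```text
clock: 25.3
eef_pos: [458.0, 270.6, 48.8]
tcp_rot: [3.141, -0.0, 2.61]
contact_force: [-3.6, 0.2, 12.8]
opening: -0.003
grasp_force: 5.9
```

step_arm(motion=[{"claw": 0, "delta_pos": [-2, 0, 0], "turn": 0}, {"claw": 0, "delta_pos": [-2, 0, 0], "turn": 0}, {"claw": 0, "delta_pos": [-2, 0, 0], "turn": 0}, {"claw": 0, "delta_pos": [0, 0, 0], "turn": 0}, {"claw": 0, "delta_pos": [0, 0, 0], "turn": 0}])

```text
clock: 25.72
eef_pos: [462.7, 267.8, 48.8]
tcp_rot: [3.141, -0.001, 2.609]
contact_force: [-6.6, 2.2, 13.0]
opening: -0.001
grasp_force: 6.4
```

```bash
python3 gap.py | head -3
```

```text
25.7167 [462.72165042 267.84629807  48.75711029] [-6.62849609  2.19549225 12.95819359]
[np.float64(37.8), np.float64(-33.6), np.float64(-56.1)]
.....................+........
```

The drag force rose to 7 N, so the jaws now touch the nut. Next I'll lift, move back to the handle grip and close.

step_arm(motion=[{"claw": 0, "delta_pos": [0, 0, -20], "turn": 0}, {"claw": 45, "delta_pos": [23, 0, 0], "turn": 0}, {"claw": 45, "delta_pos": [23, 0, 0], "turn": 0}, {"claw": 45, "delta_pos": [23, 0, 0], "turn": 0}, {"claw": 45, "delta_pos": [0, 0, 0], "turn": 0}, {"claw": 45, "delta_pos": [0, 0, 16], "turn": 0}, {"claw": 45, "delta_pos": [0, 0, 15], "turn": 0}, {"claw": 45, "delta_pos": [0, 0, 0], "turn": 0}])

```text
clock: 26.48
eef_pos: [402.7, 301.3, 35.1]
tcp_rot: [-3.138, -0.001, 2.61]
contact_force: [-0.0, -0.6, -0.2]
opening: 0.529
grasp_force: 0.0
```

step_arm(motion=[{"claw": 12, "delta_pos": [0, 0, 0], "turn": 0}, {"claw": 12, "delta_pos": [0, 0, 0], "turn": 0}, {"claw": 12, "delta_pos": [0, 0, 0], "turn": 0}, {"claw": 12, "delta_pos": [0, 0, 0], "turn": 0}, {"claw": 12, "delta_pos": [0, 0, 0], "turn": 0}], force=40)

```text
clock: 26.9
eef_pos: [404.2, 302.1, 37.8]
tcp_rot: [3.141, 0.0, 2.61]
contact_force: [1.0, -2.6, 0.5]
opening: 0.24
grasp_force: 39.5
```

Gripped at x≈-34, 115 mm from the nut axis. Swing clockwise along the arc.

step_arm(motion=[{"claw": 12, "delta_pos": [-0.1, 5.7, 0], "turn": 0.05}, {"claw": 12, "delta_pos": [-0.2, 6.9, 0], "turn": 0.06}, {"claw": 12, "delta_pos": [-0.2, 6.9, 0], "turn": 0.06}, {"claw": 12, "delta_pos": [-0.2, 6.9, 0], "turn": 0.06}, {"claw": 12, "delta_pos": [0, 0, 0], "turn": 0}])

```text
clock: 27.32
eef_pos: [420.6, 323.7, 37.8]
tcp_rot: [3.141, 0.001, 2.377]
contact_force: [2.8, -1.9, 2.0]
opening: 0.236
grasp_force: 39.7
```

step_arm(motion=[{"claw": 12, "delta_pos": [-0.3, 8.0, 0], "turn": 0.07}, {"claw": 12, "delta_pos": [-0.3, 8.0, 0], "turn": 0.07}, {"claw": 12, "delta_pos": [-0.3, 8.0, 0], "turn": 0.07}, {"claw": 12, "delta_pos": [-0.3, 8.0, 0], "turn": 0.07}, {"claw": 12, "delta_pos": [-0.3, 8.0, 0], "turn": 0.07}, {"claw": 12, "delta_pos": [-0.3, 8.0, 0], "turn": 0.07}, {"claw": 12, "delta_pos": [0, 0, 0], "turn": 0}])

```text
clock: 27.9
eef_pos: [460.1, 350.4, 37.8]
tcp_rot: [3.141, 0.0, 1.958]
contact_force: [1.7, -1.4, 4.0]
opening: 0.237
grasp_force: 39.9
```

```bash
python3 - <<'E'
from w import *
s=sense(); p=s["eef_pos"]; yw=s["tcp_rot"][2]; print(p,yw,s["contact_force"],s["wrist_torque"],s["qpos"])
r=np.array([np.cos(yw),np.sin(yw)]); print("centre",p[:2]-115*r)
show(rect(grab_frame("top"),np.array(p[:2])-35*r,np.degrees(yw)-180,65,20,110,50),165,2)
E
```

```text
[460.11606468 350.36189142  37.79408128] 1.958413213697841 [ 1.74299306 -1.44412675  3.9545931 ] [-0.3265951  -0.38570222 -0.04420671] [ 6.48424030e-01  4.97223061e-01  1.86198397e+00 -4.96375639e-04
  7.81369902e-01  2.61159327e-01]
centre [503.58412977 243.89345799]
###########++............................+..+
###########++....................+..+........
###########+........+...............+......+.
###########+.........................++.....+
##########+.........................+........
+########++.............................++...
+++####+++..++++++......................+....
..+++++++...+##+++++......................++.
...........+++#####++++.++++.++++.++++.....+.
............++++++#####+####+###+++++++......
+++++++++++.++########################++.....
+##########++##########################+.....
+###########+##########################++....
#######################################+...+.
#######################################+...+.
############+##########################++....
############+##########################++....
#####################+################+++....
###
[... 768 characters left out ...]
####++...+
#######################################++....
########################################++..+
########################################++...
########################################+..++
########################################++.++
########################################+++.+
++######################################+++..
..++++++++++############################++++.
.....++....+##########+####+####+####++++...+
............++++++++++++++++++++++++++++.....
+++.....++......++++.........................
++++....++....................+.+....+.......
++..++.....++...................+++..+++..+..
++++.........++...........+..+..+++..++....+.
.............++...........+....+.+.++.++..+..
```

step_arm(motion=[{"claw": 12, "delta_pos": [-0.2, 5.7, 0], "turn": 0.05}, {"claw": 12, "delta_pos": [-0.2, 5.7, 0], "turn": 0.05}, {"claw": 12, "delta_pos": [-0.2, 5.7, 0], "turn": 0.05}, {"claw": 12, "delta_pos": [0, 0, 0], "turn": 0}])

```text
clock: 28.28
eef_pos: [475.8, 355.4, 37.8]
tcp_rot: [3.141, -0.0, 1.811]
contact_force: [1.4, -1.1, 4.2]
opening: 0.242
grasp_force: 39.9
```

step_arm(motion=[{"claw": 12, "delta_pos": [0, 3.4, 0], "turn": 0.03}, {"claw": 12, "delta_pos": [0, 3.4, 0], "turn": 0.03}, {"claw": 12, "delta_pos": [0, 0, 0], "turn": 0}])

```text
clock: 28.53
eef_pos: [481.7, 356.7, 37.8]
tcp_rot: [-3.142, -0.0, 1.752]
contact_force: [-1.6, -1.7, 6.3]
opening: 0.24
grasp_force: 40.2
```

step_arm(motion=[{"claw": 12, "delta_pos": [0, 2.9, 0], "turn": 0.025}, {"claw": 12, "delta_pos": [0, 2.9, 0], "turn": 0.025}, {"claw": 12, "delta_pos": [0, 0, 0], "turn": 0}, {"claw": 12, "delta_pos": [0, 0, 0], "turn": 0}])

```text
clock: 28.87
eef_pos: [486.7, 357.7, 37.8]
tcp_rot: [-3.141, -0.0, 1.704]
contact_force: [-4.9, 0.3, 6.9]
opening: 0.238
grasp_force: 40.3
```

step_arm(motion=[{"claw": 12, "delta_pos": [0, 2.3, 0], "turn": 0.02}, {"claw": 12, "delta_pos": [0, 2.3, 0], "turn": 0.02}, {"claw": 12, "delta_pos": [0, 0, 0], "turn": 0}, {"claw": 12, "delta_pos": [0, 0, 0], "turn": 0}])

```text
clock: 29.2
eef_pos: [491.0, 358.2, 37.7]
tcp_rot: [-3.14, -0.0, 1.664]
contact_force: [-5.8, 0.4, 7.4]
opening: 0.234
grasp_force: 40.3
```

```bash
python3 - <<'E'
from w import *
s=sense(); print(s["contact_force"],s["wrist_torque"],s["tcp_rot"])
f=grab_frame("side")
p=proj(f,[[503.5,244,72]])[0].astype(int);print(p)
a=f["img"][p[1]-50:p[1]+50,p[0]-60:p[0]+60]; t=grab_frame("top"); q=proj(t,[[503.5,244,72]])[0].astype(int); b=t["img"][q[1]-50:q[1]+50,max(q[0]-60,0):q[0]+60]
cv2.imwrite("pics/fin.png",cv2.resize(np.vstack([a,b]),None,fx=3,fy=3,interpolation=cv2.INTER_CUBIC)[:,:,::-1]);print(p,q)
E
```

```text
[-5.80075664  0.4447179   7.3756205 ] [-0.05833304  0.91762792  0.30549975] [-3.14012303e+00 -1.38477442e-04  1.66399842e+00]
[276 371]
[276 371] [188 271]
```

View pics/fin.png

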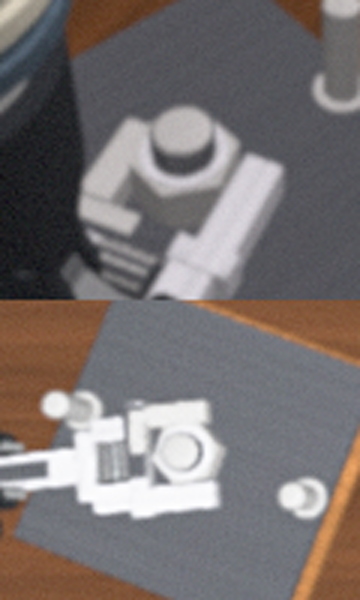

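The final view shows the jaws round the nut and the guide posts clear of the handle. I'll push a little more to confirm the stop by force.

step_arm(motion=[{"claw": 12, "delta_pos": [0, 2.9, 0], "turn": 0.025}, {"claw": 12, "delta_pos": [0, 2.9, 0], "turn": 0.025}, {"claw": 12, "delta_pos": [0, 0, 0], "turn": 0}, {"claw": 12, "delta_pos": [0, 0, 0], "turn": 0}])

```text
clock: 29.63
eef_pos: [496.8, 358.7, 37.7]
tcp_rot: [-3.14, -0.0, 1.614]
contact_force: [-5.7, -0.2, 6.7]
opening: 0.238
grasp_force: 40.3
```

```bash
python3 - <<'E'
from w import *
s=sense(); p=s["eef_pos"];yw=s["tcp_rot"][2];F=s["contact_force"]; print(p,yw,F,s["wrist_torque"])
r=(p-np.array([503.5,244,0]))/1000; print("moment",r[0]*F[1]-r[1]*F[0]+s["wrist_torque"][2])
print("handle dir from position",np.arctan2(r[1],r[0]),np.hypot(r[0],r[1]))
show(rect(grab_frame("top"),[503.5,243],-78.4,72,-30,30,30,1),165,1)
E
```

```text
[496.79394221 358.67156173  37.71001315] 1.6138232848090563 [-5.70554168 -0.22461848  6.71894773] [-0.09663669  0.89451776  0.16798086]
moment 0.823750539951712
handle dir from position 1.6292103615228875 0.11486748139317544
##################################################+++++.....
###################################################++++.....
####################################################++++....
####################################################++++....
#####################################################+++....
#####################################################+++....
#####################################################+++....
####################################################++++....
####################################################+++.....
####################################################+++.....
###############++###################################+++.....
##############++++++###############################++++.....
#############+++++++###############################++++.....
#############++++++################################+++......
#############++++++##
[... 2084 characters left out ...]
################+++++.....+++
############################################+++++++......+++
#############################################+++++....+..+++
#############################################+++++...++++...
###############################################+++...++++...
###############################################++++.....+++.
###############################################++++....+.+++
###############################################++++...++...+
###############################################++++..++....+
###############################################+++...++....+
###############################################+++..++.....+
###############################################++++........+
```

The nut's corner is aligned with the stop direction (-78°) in the rectified view, and the wrench is about 9° past it, taking up its slack. So the nut is at its stop. I'll ease back slightly, release and lift away.

step_arm(motion=[{"claw": 12, "delta_pos": [0, -2.3, 0], "turn": -0.02}, {"claw": 12, "delta_pos": [0, -2.3, 0.5], "turn": -0.02}, {"claw": 12, "delta_pos": [0, 0, 0.5], "turn": 0}, {"claw": 12, "delta_pos": [0, 0, 0], "turn": 0}])

```text
clock: 30.02
eef_pos: [494.2, 358.8, 37.6]
tcp_rot: [3.139, -0.001, 1.653]
contact_force: [-0.0, -3.2, 10.5]
opening: 0.24
grasp_force: 40.7
```

step_arm(motion=[{"claw": 40, "delta_pos": [0, 0, 0], "turn": 0}, {"claw": 40, "delta_pos": [0, 0, 0], "turn": 0}, {"claw": 40, "delta_pos": [0, 0, 0], "turn": 0}, {"claw": 40, "delta_pos": [0, 0, -15], "turn": 0}, {"claw": 40, "delta_pos": [0, 0, -30], "turn": 0}, {"claw": 40, "delta_pos": [0, 0, -35], "turn": 0}, {"claw": 40, "delta_pos": [20, 0, -30], "turn": 0}, {"claw": 40, "delta_pos": [0, 0, 0], "turn": 0}])

```text
clock: 30.68
eef_pos: [494.8, 382.8, 152.7]
tcp_rot: [3.133, -0.007, 1.651]
contact_force: [0.7, 0.0, 0.4]
opening: 0.469
grasp_force: 0.0
```

```bash
python3 - <<'E'
from w import *
s=sense(); print(s["eef_pos"],s["contact_force"])
f=grab_frame("top"); g=cv2.cvtColor(rect(f,[503.5,243],-78.4,72,-30,35,40,1),cv2.COLOR_RGB2GRAY)
show(rect(f,[503.5,243],-78.4,68,-150,40,45,1),165,2)
E
```

```text
[494.84589536 382.81670485 152.68908133] [0.69920234 0.03626679 0.37749386]
.................................+##################+..........................................
.................................+##################+........................+...+........++...
..................................+#################++.....++++...................+....+...+++.
...................................+++##############++....++##+++++...............+.+.......++.
......................................+++###########+......+######+++++++......................
.......................................++###########+++....+#############+++++..........+......
.......................................++###############++++##################+++++++...+......
+++....................................++#################++########################+++...++...
######++++++............................++###########################################++....+...
##############+++........................+############################################++....+..
#####################+++++...............+######################
[... 2595 characters left out ...]
################++....+..+.+
.................................++...+........+......+############################++.....+.++.
............................................+...+.....+++######+###################+++.........
.....................................++...+..............+++++++++++++#############+...........
...................................++.+.+.......++.....................+++++++++#+++.++...+....
.................................+.++++.+...........+.+.......................+++++....+.......
.....................................++++++........+....+.........................+..+.+..+....
......................................+++++.............+......................+......++...+...
```

```bash
python3 - <<'E'
from w import *
for cam,o in (("top",[503.6,239.5]),("side",[502.6,244.2])):
    g=np.mean([rect(grab_frame(cam),o,-78.4,72,0,35,20,.25).min(2).astype(float) for _ in range(6)],0)
    y=20-np.arange(g.shape[0])*.25; E=[]
    for r,yy in zip(g,y):
        k=np.where(r>140)[0]; E.append(k.max()*.25 if len(k) else np.nan)
    E=np.array(E)
    print(cam,[(int(a),round(float(E[np.argmin(abs(y-a))]),1)) for a in range(-18,19,2)])
    c=y[np.nanargmax(cv2.GaussianBlur(E.reshape(-1,1),(1,15),0))]
    for lo,hi in((c+2,c+9),(c-9,c-2)):
        m=(y>lo)&(y<hi); k=np.polyfit(y[m],E[m],1)[0]; print("corner y",c,"edge from vertical deg",np.degrees(np.arctan(k)))
E
```

```text
top [(-18, 14.2), (-16, 15.8), (-14, 17.0), (-12, 18.2), (-10, 19.2), (-8, 20.5), (-6, 21.8), (-4, 22.8), (-2, 23.0), (0, 22.2), (2, 21.0), (4, 19.5), (6, 18.2), (8, 17.2), (10, 16.2), (12, 15.2), (14, 14.5), (16, 16.5), (18, 17.8)]
corner y -2.0 edge from vertical deg -33.22749125479832
corner y -2.0 edge from vertical deg 29.718505496057038
side [(-18, 8.0), (-16, 11.8), (-14, 13.0), (-12, 14.2), (-10, 15.2), (-8, 16.2), (-6, 17.0), (-4, 17.5), (-2, 18.8), (0, 20.2), (2, 21.0), (4, 21.5), (6, 21.8), (8, 21.2), (10, 20.5), (12, 19.5), (14, 17.8), (16, 14.5), (18, 10.2)]
corner y 5.75 edge from vertical deg -31.097312885779466
corner y 5.75 edge from vertical deg 26.36883352118406
```

```bash
python3 - <<'E'
from w import *
f=grab_frame("top")
for th in(-84,-85.3,-87):
    ux=np.array([np.cos(np.radians(th)),np.sin(np.radians(th))]); o=np.array([503.5,243])-80*ux
    g=rect(f,o,th,65,86,96,60,.5).min(2).astype(float).mean(1); d=cv2.GaussianBlur(g.reshape(-1,1),(1,9),0).ravel(); y=60-np.arange(len(d))*.5
    t=np.where(np.diff((d>140).astype(int)))[0]; print(th,[round(float(y[i]-.5*(140-d[i])/(d[i+1]-d[i])),1) for i in t])
s=sense(); print(s["clock"])
E
```

```text
-84 [34.2, -36.7]
-85.3 [34.3, -36.5]
-87 [34.5, -36.3]
31.3833
```

The measurements leave some doubt about whether the nut is hard on its stop. There is time, so I'll regrip a bit higher, clear of the platen, and push once more.

step_arm(motion=[{"claw": 45, "delta_pos": [-20, 0, 30], "turn": 0}, {"claw": 45, "delta_pos": [0, 0, 30], "turn": 0}, {"claw": 45, "delta_pos": [0, 0, 30], "turn": 0}, {"claw": 45, "delta_pos": [0, 0, 16], "turn": 0}, {"claw": 45, "delta_pos": [0, 0, 0], "turn": 0}, {"claw": 45, "delta_pos": [0, 0, 0], "turn": 0}])

```text
clock: 31.88
eef_pos: [493.2, 358.1, 39.9]
tcp_rot: [-3.14, 0.001, 1.65]
contact_force: [0.1, -1.2, -0.0]
opening: 0.526
grasp_force: 0.0
```

step_arm(motion=[{"claw": 12, "delta_pos": [0, 0, 0], "turn": 0}, {"claw": 12, "delta_pos": [0, 0, 0], "turn": 0}, {"claw": 12, "delta_pos": [0, 0, 0], "turn": 0}, {"claw": 12, "delta_pos": [0, 0, 0], "turn": 0}, {"claw": 12, "delta_pos": [0, 0, 0], "turn": 0}], force=50)

```text
clock: 32.3
eef_pos: [494.5, 359.3, 42.3]
tcp_rot: [3.139, -0.002, 1.65]
contact_force: [-0.9, 0.4, 6.2]
opening: 0.204
grasp_force: 48.7
```

step_arm(motion=[{"claw": 12, "delta_pos": [0, 2.3, 0], "turn": 0.02}, {"claw": 12, "delta_pos": [0, 2.3, 0], "turn": 0.02}, {"claw": 12, "delta_pos": [0, 2.3, 0], "turn": 0.02}, {"claw": 12, "delta_pos": [0, 0, 0], "turn": 0}, {"claw": 12, "delta_pos": [0, 0, 0], "turn": 0}])

```text
clock: 32.72
eef_pos: [498.8, 359.3, 42.1]
tcp_rot: [-3.139, -0.0, 1.589]
contact_force: [-10.1, -0.3, 13.0]
opening: 0.202
grasp_force: 52.1
```

step_arm(motion=[{"claw": 12, "delta_pos": [0, 2, 0], "turn": 0}, {"claw": 12, "delta_pos": [0, 2, 0], "turn": 0}, {"claw": 12, "delta_pos": [0, 0, 0], "turn": 0}, {"claw": 12, "delta_pos": [0, 0, 0], "turn": 0}])

```text
clock: 33.05
eef_pos: [501.8, 359.2, 42.0]
tcp_rot: [-3.138, 0.0, 1.589]
contact_force: [-14.1, 0.6, 14.8]
opening: 0.203
grasp_force: 53.1
```

The force rose to 14 N (1.6 Nm against the nut's 0.25), so the nut is on its stop. Ease off, release, lift and check the gap.

step_arm(motion=[{"claw": 12, "delta_pos": [0, -3, 0], "turn": 0}, {"claw": 12, "delta_pos": [0, -2.5, 0], "turn": 0}, {"claw": 12, "delta_pos": [0, 0, 0], "turn": 0}, {"claw": 12, "delta_pos": [0, 0, 0], "turn": 0}])

```text
clock: 33.38
eef_pos: [500.0, 359.3, 42.2]
tcp_rot: [3.139, -0.001, 1.59]
contact_force: [0.1, -2.4, 8.0]
opening: 0.202
grasp_force: 50.4
```

step_arm(motion=[{"claw": 40, "delta_pos": [0, 0, 0], "turn": 0}, {"claw": 40, "delta_pos": [0, 0, 0], "turn": 0}, {"claw": 40, "delta_pos": [0, 0, 0], "turn": 0}, {"claw": 40, "delta_pos": [0, 0, -15], "turn": 0}, {"claw": 40, "delta_pos": [0, 0, -30], "turn": 0}, {"claw": 40, "delta_pos": [0, 0, -35], "turn": 0}, {"claw": 40, "delta_pos": [20, 0, -30], "turn": 0}, {"claw": 40, "delta_pos": [0, 0, 0], "turn": 0}])

```text
clock: 34.05
eef_pos: [501.7, 383.3, 157.1]
tcp_rot: [3.133, -0.007, 1.59]
contact_force: [1.6, 0.6, 1.1]
opening: 0.468
grasp_force: 0.0
```

```bash
python3 - <<'E'
from w import *
f=grab_frame("top"); print(sense()["clock"],sense()["contact_force"])
th=-87; ux=np.array([np.cos(np.radians(th)),np.sin(np.radians(th))]); o=np.array([503.5,243])-80*ux
g=rect(f,o,th,65,86,96,60,.5).min(2).astype(float).mean(1); d=cv2.GaussianBlur(g.reshape(-1,1),(1,9),0).ravel(); y=60-np.arange(len(d))*.5
t=np.where(np.diff((d>140).astype(int)))[0]; print(th,[round(float(y[i]-.5*(140-d[i])/(d[i+1]-d[i])),1) for i in t])
show(rect(f,o,th,65,-110,115,45,1),165,2.5.__int__())
E
```

```text
34.1 [0.47137929 0.17260867 0.51088663]
-87 [34.5, -37.3]
##+...................................................+......+++...............................+............++++.
+++................................................+####+...++##+++.........................+................+.++
..................................................+#######++######++........................+..................++
.................................................+#########+#######++........++++++......................+.+.....
.................................................+##################++......++####+++...........+.............+..
.................................................+#############+#####+......++#######+++++++++++++++++++.....++..
.................................................+###################+......++########################+++........
..................................................+##################+++++++.+##########################+........
...................................................+#######################+++##########################+........
................
[... 3387 characters left out ...]
#######++.......
.....................................................................++++++#############################++..+.+..
............................................................+++............+############################++.+.++++
...........................................................................+++++++++++++++++++++++++++++....+..++
.................................................++.++..............................................++++...+..+.+
...................................................+++...............+.+..................................+++....
...................................................+....+.++..........++..+............+....+...........+++.++..+
```

```bash
python3 -c "
from rig import *
print(sign_off())"
```

```text
the job is handed in; nothing more can be done
None
```

The nut was tightened clockwise with the wrench until the swing met a rising force (about 14 N at the handle), so I take it to be at its stop. I let go, left the wrench flat on the nut with the jaws about 37 mm apart by camera, and handed the job in at about 34 s; no verdict came back.

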